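Pack the insulation test kit

ROBOT

A 6-joint arm with a two-finger parallel gripper is mounted at the origin on the work surface. World frame = base frame: x ahead of the robot, y to its left, z up, the work surface at z = 0. Lengths are in m, angles in rad, forces in N, time in s.
With the tool pointing down it reaches from about 0.325 to 0.9 m from the base axis. Payload 6.1 kg.
Tool frame: the origin (TCP) lies midway between the tips of the shut fingers; the grasp point (between the pads) lies 19 mm behind it; z points along the fingers, y is the direction in which the jaws open and shut (so a half turn about z gives the same grasp; the last joint's range is limited). The gripper opens to 87 mm and grips with 3 to 60 N. Pads are 19 mm wide; open, the fingers measure 117 mm over their backs; the gripper's body (75 mm by 190 mm) begins 51 mm behind the grasp point.
Start: joints at [0.975, 0.22, 1.526, -0, 1.395, -0.126], TCP at [0.283, 0.557, 0.185] pointing down, gripper open.
Joint ranges: [-2.98, 2.98], [-0.91, 2.08], [0.09, 2.57], [-1.24, 4.39], [0.2, 2.65], [-2.68, 2.68]. Speed limits (rad/s): [2.57, 2.57, 3.01, 3.14, 3.14, 3.14].

INTERFACE

Orientations are given as a rotation vector (axis times angle).
In Python, from bench import arm gives the robot as it stands.
- The arm moves only by the tool servo_tool, never from a script. Its argument "steps" is a list of rows, each a list of 3 entries, a list of its own where there are three numbers: the shift along the tool's x, y, z in units of 60 mm (1.0 is 60 mm), then the turn, a rotation vector about the tool's x, y, z in rad, then the finger opening in mm, from 0 to 87. A call has 1 to 20 rows; each row shifts and turns the commanded pose from where the row before left it, along the tool's axes as they then stand; what a row does not reach is not made up. A row lasts 1/8 s, in which the tool goes at most 62.5 mm and 10.7 degrees, less where a joint would pass 70% of its speed; a pose out of reach is approached as far as the arm can. A call is refused whole if a number of a shift passes 1 or a number of a turn 0.188, either way. A call with a gripper value outside its range is refused whole. The fingers move at their own pace and stop on an object; "force" is the grip in N (left out, the last holds). Time passes only in rows, so rows that do not move let the fingers close. It gives the time, the measured TCP pose, the force and the opening at its end, in the units of the state.
- arm.get_state(): the state, without advancing time (a new reading comes with each control period).
- arm.get_image(name): name is "scene" or "top" or "wrist"; returns a dict with "pixels" (480x640x3 uint8, red, green, blue), "fx", "fy", "cx", "cy" (pixels), "R" (3x3) and "t" (3): a world point X has camera coordinates R X + t; the wrist camera has in their place "mount" (4x4, takes a point from camera to tool coordinates, whose origin is the TCP and whose axes are the flange's). Camera axes: x right, y down, z forward; pixel columns grow to the right and rows downward; lengths in m; the calibration is good to about 2 mm. A picture is of the moment at which its call begins: read the wrist's pose just before it. There is no depth.
- arm.sign_off(): hands the job in, once; it reports no verdict.
The state is a dict: "time": time; "joint_positions": joint angles; "qvel": joint speeds; "joint_efforts": joint torques, N m; "ee_pos": TCP position; "tool_rot": TCP orientation; "contact_force": force on the tool from outside, world axes, zero at the start; "moment": the same for the moment, N m; "grip_width": finger opening in m.
Only numpy, scipy, OpenCV 4.12 (cv2) and the standard library are available. Lean on these libraries where they do the work, as an engineer would, in place of code of your own. Each camera call takes 0.05 s, during which the arm holds its last target.

TASK

Pack the test case for the next job: lift the blue divider flap by its yellow handle until it stands open, pull every battery pack out of its sprung socket in the charging dock and lay the packs in the lower tier of the case. When all are in, gently swing the flap shut over them, and only then set the yellow tester the right way up on the closed flap, clear of the flap handle and inside the case walls. Leave the blue helmet, the porcelain insulator and the torch where they are.

Things in the scene. Friction and masses are not known exactly. Their poses are not given: they have to be found in the camera images.
- case: Open aluminium case, fixed, outer 160 (x) x 224 (y) x 86 (z) mm, walls and floor 5 mm. Origin: centre of underside; x away from the robot, y along the hinge. Lower tier: 150 x 214 mm, from 5 to 70 mm above the origin; takes four packs side by side, 48 mm apart along y, length along x, fins up. Upper tier: above the closed flap, whose upper face is 74 mm above the origin
- flap (a joint): Blue divider flap, 140 x 208 x 4 mm plate over the lower tier, hinged on the case's far (+x) side along the case's y. Rad: 0 closed (level, on its stop), may start up to 0.12; grows as its near edge goes up and over away from the robot; stop at 1.65, just past upright. A stiff hinge holds it at any angle; moving it takes 2 to 4 N at the handle
- flap_handle (a point): Yellow flap handle, upright block 16 (x) x 14 (y) x 34 (z) mm on the flap's upper face, mid-y, near the free edge. Point on its axis, 20 mm above that face, 14 mm under its top; 118 mm from the hinge line along the flap, 24 mm square to the flap. Axes turn with the flap (as the case's when shut). Held by fingers closing along y, it can turn between the pads as the flap swings
- flap_hinge (a point): Point on the flap's hinge line in the middle of its length, 69 mm to +x of the case origin and 70 mm above it; axes as the case's
- dock: Grey charging dock, fixed, 130 (x) x 237 (y) x 50 (z) mm; origin: centre of underside. Four sockets open to its -x (robot) side at y = -84, -28, 28, 84 mm; some may be empty. Base plate 8 mm thick reaches 62 mm to -x. A roof (underside 40, top 50 mm up) covers x from 10 to 65 mm. Each socket's roof has a sprung detent roller
- tester_center (a point): Insulation tester, yellow box 86 (x) x 120 (y) x 34 (z) mm with a black upright grip bar on the middle of its top, 56 (x) x 14 (y) mm, rising 32 mm over the box (66 mm overall); 0.5 kg, loose. This point is its centre, 33 mm above its underside; z is up out of its top
- helmet_top (a point): Top of a blue safety helmet, about 240 x 220 mm and 142 mm high, standing on the bench; leave alone
- insulator_top (a point): Top of a white porcelain insulator, 88 mm across and 165 mm high, standing upright; leave alone
- torch_top (a point): Top end of a dark torch, 70 mm across and 150 mm high, standing on its lens end; leave alone
- pack0_center (a point): Battery pack, black box 110 (x) x 40 (y) x 30 (z) mm, orange grip fin 36 x 12 x 28 mm on top, its middle 15 mm to -x of the box's; 58 mm high, 0.2 kg; may be absent. Point: over the box's middle, 29 mm above its underside; x along its length, z up. Starts on the dock's base, +x end 45 mm under the roof in a detent; a straight pull of 11 to 17 N to the dock's -x frees it; clear after 50 mm
- pack1_center (a point): Battery pack, black box 110 (x) x 40 (y) x 30 (z) mm, orange grip fin 36 x 12 x 28 mm on top, its middle 15 mm to -x of the box's; 58 mm high, 0.2 kg; may be absent. Point: over the box's middle, 29 mm above its underside; x along its length, z up. Starts on the dock's base, +x end 45 mm under the roof in a detent; a straight pull of 11 to 17 N to the dock's -x frees it; clear after 50 mm
- pack2_center (a point): Battery pack, black box 110 (x) x 40 (y) x 30 (z) mm, orange grip fin 36 x 12 x 28 mm on top, its middle 15 mm to -x of the box's; 58 mm high, 0.2 kg; may be absent. Point: over the box's middle, 29 mm above its underside; x along its length, z up. Starts on the dock's base, +x end 45 mm under the roof in a detent; a straight pull of 11 to 17 N to the dock's -x frees it; clear after 50 mm
- pack3_center (a point): Battery pack, black box 110 (x) x 40 (y) x 30 (z) mm, orange grip fin 36 x 12 x 28 mm on top, its middle 15 mm to -x of the box's; 58 mm high, 0.2 kg; may be absent. Point: over the box's middle, 29 mm above its underside; x along its length, z up. Starts on the dock's base, +x end 45 mm under the roof in a detent; a straight pull of 11 to 17 N to the dock's -x frees it; clear after 50 mm
There are look-alikes about, which are no part of the job. What is shaped like the part that bears pack3_center but red is not meant.

How it is judged:
By the outcome, as a careful person would: the job done as asked, in the order asked, and still so for the second after the job is handed in, with the robot touching nothing.
Of pack0, pack1, pack2, pack3 only 2 to 4 are there at a start; the rules pass over those that are not, and their reading is None.
At some moment in a run one of tester may be knocked a few centimetres aside while the robot is not near it.
Once in a run the grip may slacken for a moment while it holds something.
It also fails if it takes over 210 s, if anything falls off the work surface, if the arm or the gripper's body presses on something with over 40 N, if the wrist force passes 120 N, or if a joint passes its speed limit or range.

## Working session

There is one attempt and no reset: what is moved stays moved. The work goes in short steps, Python scripts to look and compute and a tool call to move; the robot and the scene stay as the last step left them, time stands still between calls to the robot, and variables do not carry over. Pictures are saved under pics/ and viewed, and the job is handed in when it is done.

Besides the shell and the picture viewer there is one more tool, called after "Request:" as name([rows], argument=value, ...), one row to a line, values as JSON. servo_tool: Moves the arm, as the interface text tells. Its arguments: {"type":"object","properties":{"steps":{"type":"array","items":{"type":"array"}},"force":{"type":"number"}},"required":["steps"]}

```bash
ls; mkdir -p pics
python3 - <<'E'
from bench import arm
import cv2
s=arm.get_state();print({k:s[k] for k in('time','ee_pos','tool_rot','contact_force','grip_width')})
for n in('scene','top','wrist'):
    im=arm.get_image(n);cv2.imwrite(f'pics/{n}0.png',im['pixels'][:,:,::-1]);print(n,im['fx'],im['cx'],im['cy'],im.get('R'),im.get('t'),im.get('mount'))
E
```

```text
pics
{'time': 0.0, 'ee_pos': array([0.28257594, 0.55671054, 0.18375651]), 'tool_rot': array([-7.31064802e-01, -3.05467588e+00,  2.81702022e-03]), 'contact_force': array([ 0.07898648, -0.36750475,  0.6180819 ]), 'grip_width': 0.0869313890759956}
scene 447.112701965998 321.5435733559918 241.28347842382456 [[ 0.8539196   0.52037345  0.00572642]
 [ 0.43797394 -0.71267396 -0.54797323]
 [-0.28106965  0.4704331  -0.83647627]] [-0.47234699 -0.21203054  1.72435631] None
top 460.3965577335998 319.48453346068663 239.64601113486646 [[ 0.01231445 -0.99988127 -0.00926309]
 [-0.98604732 -0.01060504 -0.16612709]
 [ 0.16600913  0.01117961 -0.98606084]] [-0.0362484   0.56734002  1.24182589] None
wrist 418.2989680009931 323.1561257981919 238.4296637950369 None None [[ 1.17659909e-03 -9.65735558e-01 -2.59525426e-01  7.05443289e-02]
 [ 9.99999302e-01  1.16425934e-03  2.01258234e-04 -2.72302320e-04]
 [ 1.07792668e-04 -2.59525482e-01  9.65736254e-01 -1.99951471e-01]
 [ 0.00000000e+00  0.00000000e+00  0.00000000e+00  1.00000000e+00]]
```

View pics/scene0.png

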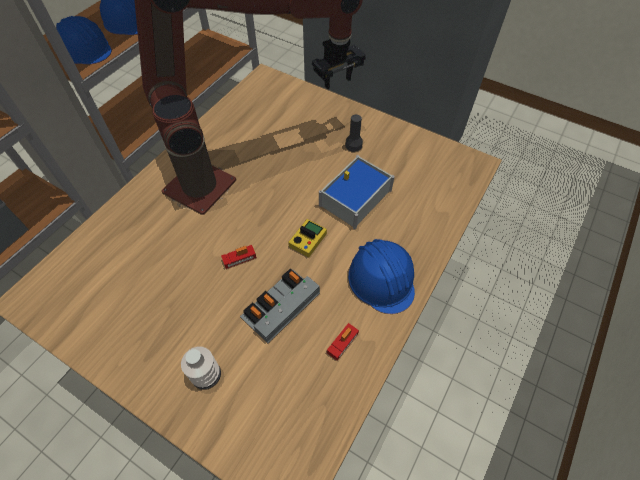

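View pics/top0.png

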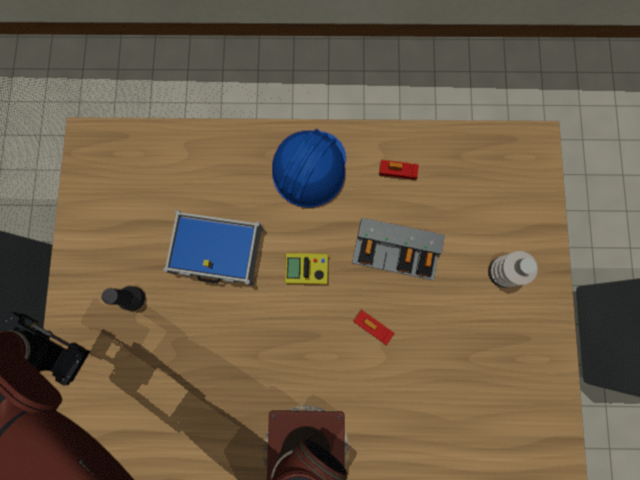

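View pics/wrist0.png

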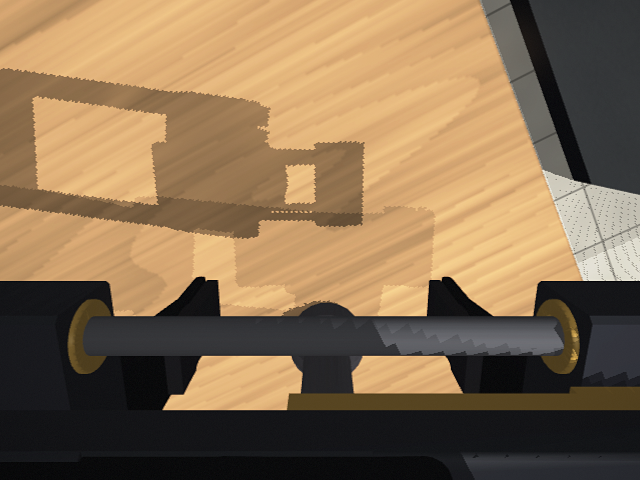

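```bash
cat > h.py <<'E'
from bench import arm
import numpy as np, cv2
from scipy.spatial.transform import Rotation as Ro
def grab(n,save=None):
    s=arm.get_state(); im=arm.get_image(n); 
    if n=='wrist':
        T=np.eye(4);T[:3,:3]=Ro.from_rotvec(s['tool_rot']).as_matrix();T[:3,3]=s['ee_pos']
        M=T@np.array(im['mount']); C=M[:3,3];Rc=M[:3,:3]
    else:
        R=np.array(im['R']);C=-R.T@im['t'];Rc=R.T
    im['C']=C;im['Rc']=Rc;im['bgr']=np.ascontiguousarray(im['pixels'][:,:,::-1])
    if save: cv2.imwrite(f'pics/{save}.png',im['bgr'])
    return im
def ray(im,uv):
    uv=np.atleast_2d(uv).astype(float)
    d=np.c_[(uv[:,0]-im['cx'])/im['fx'],(uv[:,1]-im['cy'])/im['fy'],np.ones(len(uv))]
    return d@im['Rc'].T
def onz(im,uv,z):
    d=ray(im,uv);return im['C']+d*((z-im['C'][2])/d[:,2])[:,None]
def proj(im,X):
    X=np.atleast_2d(X);c=(X-im['C'])@im['Rc'];return np.c_[c[:,0]/c[:,2]*im['fx']+im['cx'],c[:,1]/c[:,2]*im['fy']+im['cy']]
def blobs(im,lo,hi,amin=30):
    hsv=cv2.cvtColor(im['bgr'],cv2.COLOR_BGR2HSV);m=cv2.inRange(hsv,np.array(lo),np.array(hi))
    cs,_=cv2.findContours(m,cv2.RETR_EXTERNAL,cv2.CHAIN_APPROX_NONE)
    return [c for c in cs if cv2.contourArea(c)>=amin]
def plan(pos,yaw,tilt=None,n=None):
    """report the tool-frame shift (units) from the measured pose to pos and yaw turn; yaw: world angle of tool x, tool down"""
    s=arm.get_state();R=Ro.from_rotvec(s['tool_rot']);
    d=R.inv().apply(np.array(pos)-s['ee_pos'])
    c,sn=np.cos(yaw),np.sin(yaw)
    Rt=Ro.from_matrix(np.array([[c,sn,0],[sn,-c,0],[0,0,-1]]).T if 0 else np.c_[[c,sn,0],[sn,-c,0],[0,0,-1]])
    print('d units',np.round(d/.06,3),'turn',np.round((R.inv()*Rt).as_rotvec(),3),'at',np.round(s['ee_pos'],4),'t',s['time'])
def st():
    s=arm.get_state();R=Ro.from_rotvec(s['tool_rot']).as_matrix()
    print('t',round(s['time'],2),'p',np.round(s['ee_pos'],4),'yaw x',round(np.arctan2(R[1,0],R[0,0]),4),'z',np.round(R[:,2],3),'F',np.round(s['contact_force'],1),'w',round(s['grip_width']*1000,1),'q',np.round(s['joint_positions'],2))
E
python3 - <<'E'
from h import *
im=grab('top')
for nm,lo,hi,z in [('blue',(100,120,80),(125,255,255),.08),('yellow',(20,120,100),(32,255,255),.034),('orange',(5,150,120),(18,255,255),.066)]:
    for c in blobs(im,lo,hi,15):
        r=cv2.minAreaRect(c);m=cv2.moments(c);uv=(r[0])
        X=onz(im,cv2.boxPoints(r),z);e=X[1]-X[0];f=X[2]-X[1]
        print(nm,np.round(uv,1),cv2.contourArea(c),'X',np.round(X.mean(0),3),'sides',np.round([np.linalg.norm(e),np.linalg.norm(f)],3),'ang',np.round([np.arctan2(e[1],e[0]),np.arctan2(f[1],f[0])],3))
b=im['bgr']
cv2.imwrite('pics/t1.png',cv2.resize(b[200:300,340:460],None,fx=6,fy=6,interpolation=cv2.INTER_CUBIC))
cv2.imwrite('pics/t2.png',cv2.resize(b[200:300,155:335],None,fx=4.4,fy=4.4,interpolation=cv2.INTER_CUBIC))
s=grab('scene')['bgr']
cv2.imwrite('pics/s1.png',cv2.resize(s[200:370,200:380],None,fx=4,fy=3.5,interpolation=cv2.INTER_CUBIC))
E
```

```text
blue [211.1 247.1] 3695.0 X [0.539 0.266 0.08 ] sides [0.14  0.214] ang [-0.082 -1.71 ]
blue [307.7 162.6] 3568.5 X [0.782 0.006 0.08 ] sides [0.217 0.189] ang [-1.212 -2.82 ]
yellow [306.  267.5] 1291.5 X [0.491 0.007 0.034] sides [0.087 0.124] ang [ 0.025 -1.56 ]
orange [370.  323.7] 62.5 X [ 0.338 -0.168  0.066] sides [0.015 0.039] ang [-0.593 -2.145]
orange [428.8 258.9] 37.5 X [ 0.515 -0.329  0.066] sides [0.034 0.011] ang [-0.189 -1.728]
orange [408.6 254.5] 34.0 X [ 0.526 -0.274  0.066] sides [0.032 0.011] ang [-0.182 -1.728]
orange [368.4 246. ] 37.0 X [ 0.548 -0.165  0.066] sides [0.034 0.011] ang [-0.199 -1.761]
orange [396.  163.4] 56.0 X [ 0.786 -0.244  0.066] sides [0.018 0.091] ang [-0.1   -1.661]
```

View pics/t1.png

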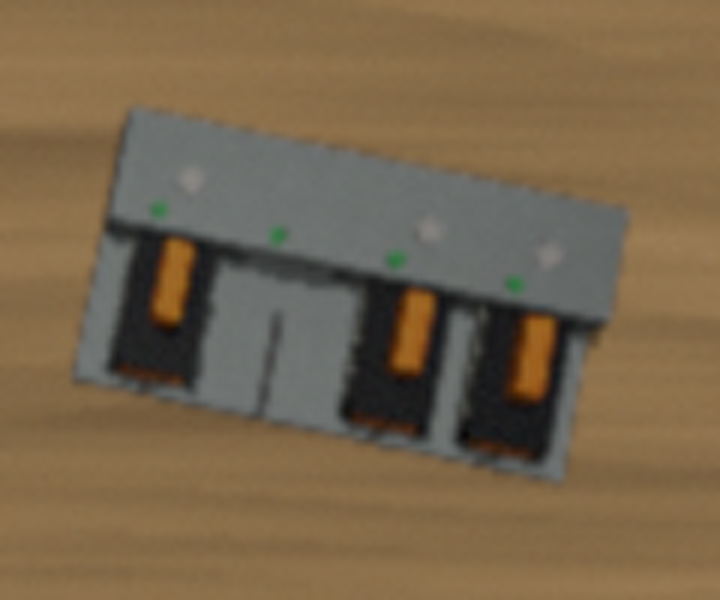

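View pics/t2.png

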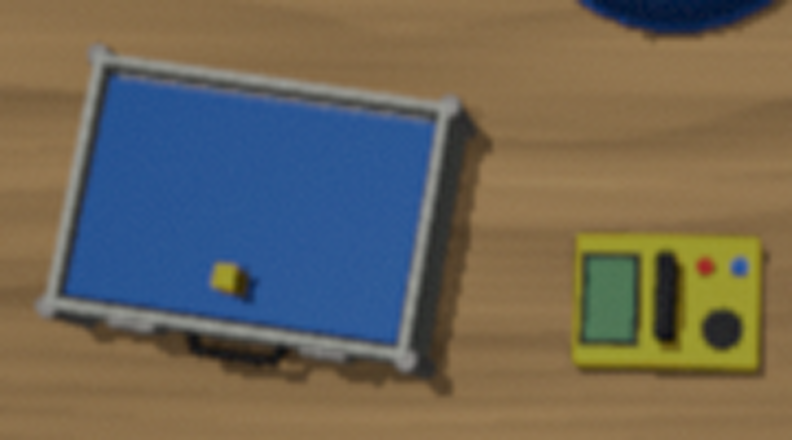

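View pics/s1.png

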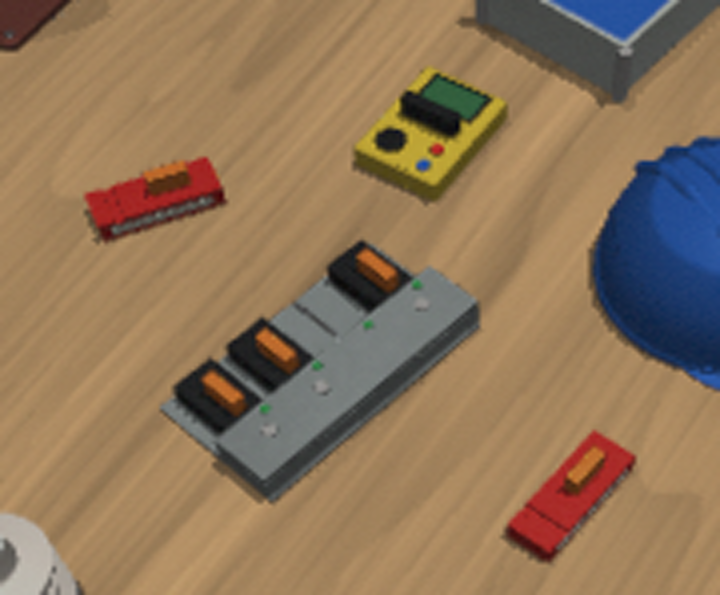

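Three black packs with orange fins sit in the dock, at top-view pixels (368,246), (409,254) and (429,259). The second socket is empty. The red look-alikes at (374,327) and (399,169) are loose on the bench and are not meant. The case is at (213,248), the tester at (306,268), and the torch beside the case at (125,298).

I'll move the wrist camera over the case next.

Run:
```python
from h import *
plan([.60,.27,.28],np.pi-.13);st()
```

```text
d units [-6.88  -1.873 -1.594] turn [-0.001 -0.    -0.34 ] at [0.2828 0.557  0.1843] t 0.25
t 0.25 p [0.2828 0.557  0.1843] yaw x 2.6718 z [-0.001 -0.001 -1.   ] F [ 0.5 -0.   0.2] w 87.3 q [ 0.97  0.22  1.53  0.    1.39 -0.13]
```

Request:
servo_tool([
  [[0,0,-0.8],[0,0,0],60],
  [[0,0,-0.8],[0,0,0],60],
  [[-0.6,-0.16,0],[0,0,0],60],
  [[-0.7,-0.19,0],[0,0,0],60],
  [[-0.7,-0.19,0],[0,0,0],60],
  [[-0.7,-0.19,0],[0,0,0],60],
  [[-0.7,-0.19,0],[0,0,0],60],
  [[-0.7,-0.19,0],[0,0,0],60],
  [[-0.7,-0.19,0],[0,0,0],60],
  [[-0.7,-0.19,0],[0,0,0],60],
  [[-0.7,-0.19,0],[0,0,0],60],
  [[-0.68,-0.19,0],[0,0,0],60],
  [[0,0,0],[0,0,-0.12],60],
  [[0,0,0],[0,0,-0.12],60],
  [[0,0,0],[0,0,-0.1],60],
  [[0,0,0],[0,0,0],60],
  [[0,0,0],[0,0,0],60],
])

```text
time: 2.38
ee_pos: [0.6002, 0.2704, 0.2807]
tool_rot: [-0.207, -3.135, 0.0]
contact_force: [-0.1, 0.3, 0.1]
grip_width: 0.0596
```

Run:
```python
from h import *
st();grab('wrist','w1')
```

```text
t 2.38 p [0.6002 0.2704 0.2807] yaw x 3.01 z [-0. -0. -1.] F [-0.1  0.3  0.1] w 59.6 q [ 0.3   0.26  1.3   0.    1.58 -1.14]
```

View pics/w1.png

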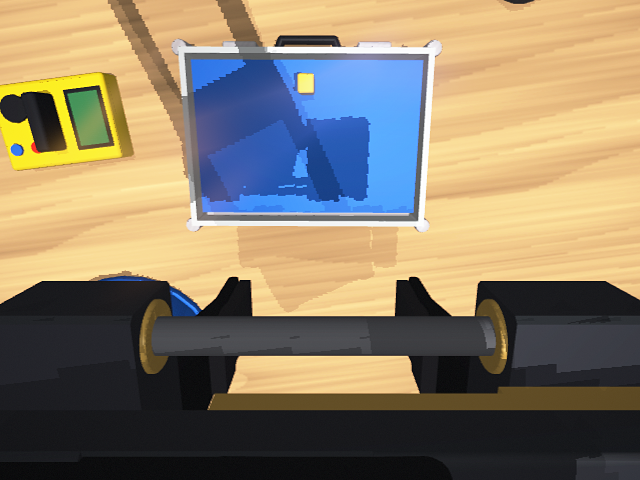

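Run:
```python
from h import *
im=grab('wrist');hsv=cv2.cvtColor(im['bgr'],cv2.COLOR_BGR2HSV)
m=cv2.inRange(hsv,(0,0,170),(180,40,255));cv2.imwrite('pics/m1.png',m)
def mid(line): 
    i=np.nonzero(line)[0]; return (i.mean() if len(i)else None)
def fit(pts):
    P=onz(im,[p for p in pts if p[0] is not None and p[1] is not None],.086)[:,:2]
    for _ in range(3):
        vx,vy,x,y=cv2.fitLine(P.astype(np.float32),cv2.DIST_HUBER,0,1e-4,1e-4).ravel();n=np.array([-vy,vx]);d=(P-[x,y])@n;P=P[abs(d)<.003]
    return np.array([x,y]),np.array([vx,vy]),len(P)
T=fit([(u,(lambda v:None if v is None else v+44)(mid(m[44:56,u]))) for u in range(200,420,4)])
B=fit([(u,(lambda v:None if v is None else v+210)(mid(m[210:230,u]))) for u in range(205,415,4)])
L=fit([((lambda x:None if x is None else x+175)(mid(m[v,175:205])),v) for v in range(62,212,4)])
R=fit([((lambda x:None if x is None else x+415)(mid(m[v,415:440])),v) for v in range(62,212,4)])
def X(a,b):
    t=np.linalg.solve(np.c_[a[1],-b[1]],b[0]-a[0]);return a[0]+t[0]*a[1]
c=[X(T,L),X(T,R),X(B,R),X(B,L)]
for n,l in zip('TBLR',(T,B,L,R)):print(n,np.round(l[0],4),'ang',round(np.arctan2(l[1][1],l[1][0]),4),l[2])
print(np.round(c,4),'centre',np.mean(c,0),'len',[np.linalg.norm(c[i]-c[(i+1)%4]).round(4) for i in range(4)])
for b in blobs(im,(20,100,150),(32,255,255),40):
    r=cv2.boundingRect(b);print(r,cv2.minAreaRect(b));
```

```text
T [0.4614 0.2514] ang 1.4407 48
B [0.6176 0.272 ] ang 1.4422 53
L [0.5217 0.1546] ang -0.1372 19
R [0.5534 0.3713] ang -0.1339 38
[[0.4501 0.1644]
 [0.4785 0.3814]
 [0.6292 0.3611]
 [0.601  0.1436]] centre [0.53967565 0.26264998] len [np.float32(0.2188), np.float32(0.1521), np.float32(0.2193), np.float32(0.1524)]
(330, 381, 46, 10) ((352.5846252441406, 385.67694091796875), (4.961389541625977, 45.39671325683594), 82.87498474121094)
(301, 365, 79, 20) ((339.4315185546875, 374.21026611328125), (11.224427223205566, 78.62044525146484), 81.46923065185547)
(238, 356, 169, 14) ((322.0, 362.5), (13.0, 168.0), 90.0)
(501, 330, 6, 29) ((503.5, 344.0), (5.0, 28.0), 0.0)
(451, 309, 23, 7) ((462.0, 312.0), (6.0, 22.0), 90.0)
(289, 304, 105, 12) ((341.0, 309.5), (11.0, 104.0), 90.0)
(253, 300, 31, 16) ((267.3144226074219, 307.8581237792969), (14.339761734008789, 30.265487670898438), 82.40535736083984)
(252, 289, 21, 9) ((261.6199951171875, 293.3399963378906), (6.222539901733398, 20.081832885742188), 81.8698959350586)
(427, 284, 50, 24) ((452.67742919921875, 297.008544921875), (20.388797760009766, 4
[... 1693 characters left out ...]
8474121094)
(298, 73, 16, 20) ((305.5, 82.5), (19.0, 15.0), 90.0)
(0, 72, 133, 99) ((63.55733108520508, 120.29108428955078), (87.8956069946289, 128.30197143554688), 82.3595962524414)
(46, 39, 85, 20) ((87.8243408203125, 49.945945739746094), (9.04194450378418, 84.82987976074219), 80.53767395019531)
(71, 25, 50, 12) ((95.76399993896484, 32.45199966430664), (6.350433826446533, 49.99848556518555), 79.69515228271484)
(18, 10, 96, 19) ((65.66217041015625, 20.972972869873047), (7.39795446395874, 96.00900268554688), 80.53767395019531)
(253, 6, 82, 21) ((294.0461120605469, 15.459157943725586), (11.85329532623291, 81.47006225585938), 82.14668273925781)
(248, 0, 31, 6) ((263.0, 2.5), (5.0, 30.0), 90.0)
```

View pics/m1.png

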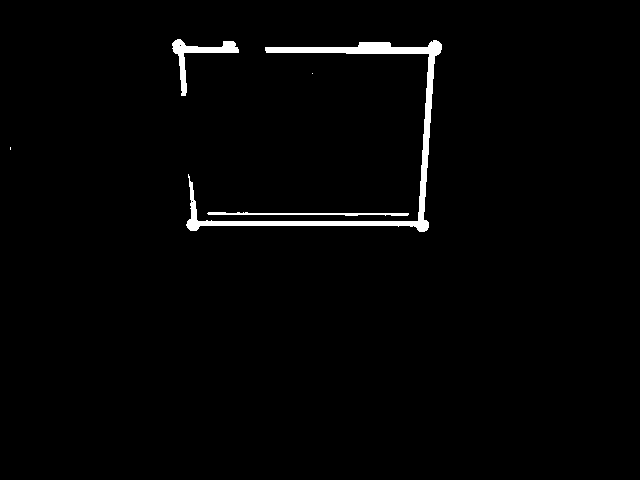

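```bash
cat >> h.py <<'E'
CYAW=-.132; CC=np.array([.541,.2624]); EX=np.array([np.cos(CYAW),np.sin(CYAW)]);EY=np.array([-EX[1],EX[0]])
def case(x,y,z): return np.r_[CC+EX*x+EY*y,z]
def tocase(P): d=np.asarray(P)[:2]-CC; return np.round([d@EX,d@EY,P[2]],4)
E
python3 - <<'E'
from h import *
im=grab('wrist')
for uv in [(305.5,82.5),(298,73),(314,73),(314,93),(298,93)]: print(uv,tocase(onz(im,uv,.108)[0]))
for th in (0,.06,.12):
    a=th+np.arctan2(38,118);r=np.hypot(38,118)/1000; print(th,'top',proj(im,case(.069-r*np.cos(a),0,.07+r*np.sin(a))))
cv2.imwrite('pics/w1c.png',cv2.resize(im['bgr'][40:230,170:440],None,fx=2.9,fy=2.9,interpolation=cv2.INTER_CUBIC))
plan(case(-.049,0,.16),np.pi+CYAW)
E
```

```text
(305.5, 82.5) [-0.0483  0.0004  0.108 ]
(298, 73) [-0.0557 -0.0058  0.108 ]
(314, 73) [-0.0558  0.0076  0.108 ]
(314, 93) [-0.04    0.0075  0.108 ]
(298, 93) [-0.0399 -0.006   0.108 ]
0 top [[304.99057521  81.61345246]]
0.06 top [[304.661243    83.95550213]]
0.12 top [[304.33349171  86.94481808]]
d units [ 1.777 -0.26   2.014] turn [0.    0.    0.001] at [0.6002 0.2704 0.2808] t 2.525
```

View pics/w1c.png

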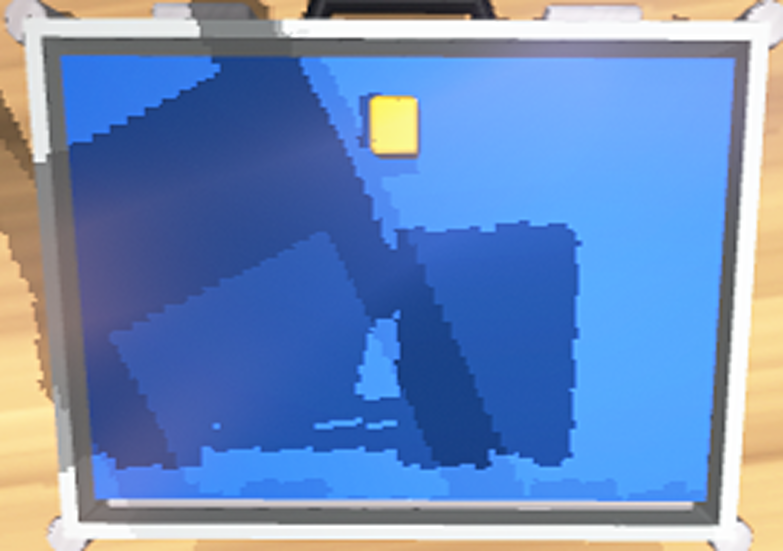

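Request:
servo_tool([
  [[0.6,-0.08,0],[0,0,0],50],
  [[0.6,-0.08,0.2],[0,0,0],50],
  [[0.58,-0.09,0.6],[0,0,0],50],
  [[0,0,0.8],[0,0,0],50],
  [[0,0,0.8],[0,0,0],50],
  [[0,0,0.5],[0,0,0],50],
  [[0,0,0.2],[0,0,0],50],
  [[0,0,0.1],[0,0,0],50],
  [[0,0,0.1],[0,0,0],50],
  [[0,0,0],[0,0,0],50],
])

```text
time: 3.78
ee_pos: [0.4929, 0.2695, 0.0835]
tool_rot: [0.204, 3.134, 0.001]
contact_force: [-0.4, -0.2, 0.4]
grip_width: 0.0503
```

Run:
```python
from h import *
st();grab('wrist','w2');print(tocase(arm.get_state()['ee_pos']))
```

```text
t 3.77 p [0.4929 0.2695 0.0835] yaw x 3.0117 z [ 0.001  0.    -1.   ] F [-0.4 -0.2  0.4] w 50.3 q [ 0.36  0.16  1.79  0.    1.19 -1.08]
[-0.0486  0.0007  0.0836]
```

View pics/w2.png

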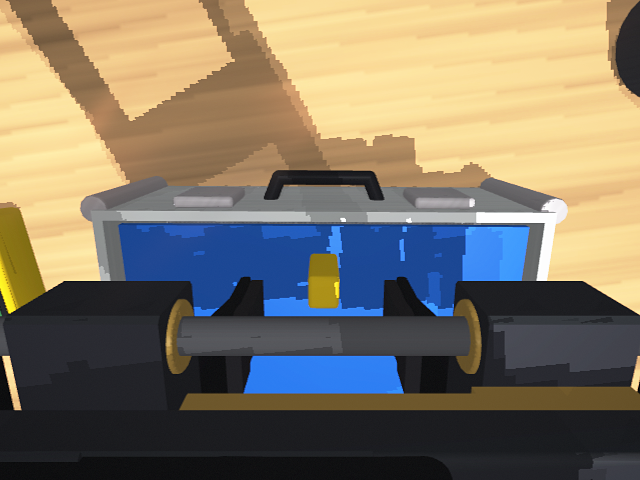

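The yellow handle at (323,280) is centred between the fingers, so I'll close on it.

Request:
servo_tool([
  [[0,0,0],[0,0,0],5],
  [[0,0,0],[0,0,0],5],
  [[0,0,0],[0,0,0],5],
  [[0,0,0],[0,0,0],5],
  [[0,0,0],[0,0,0],5],
  [[0,0,0],[0,0,0],5],
], force=25)

```text
time: 4.58
ee_pos: [0.4924, 0.2693, 0.0828]
tool_rot: [-0.204, -3.135, -0.0]
contact_force: [-0.1, 1.0, -0.4]
grip_width: 0.0064
```

```bash
cat > arc.py <<'E'
from h import *
# pivot arc: grasp point about hinge; print tool shifts per row for th -> th1
import sys
def arc(th_end,n,lead=0):
    s=arm.get_state();p=tocase(s['ee_pos']);gx,gz=p[0]-.069,p[2]+.019-.07
    r=np.hypot(gx,gz);a0=np.arctan2(gz,-gx);th0=a0-np.arctan2(.0265,.118)
    print('r',r,'ang of grip',a0);
    A=np.linspace(a0,a0+th_end,n+1);x=-r*np.cos(A);z=r*np.sin(A)
    for i in range(n):print([round(-(x[i+1]-x[i])/.06,2),0,round(-(z[i+1]-z[i])/.06,2)])
if __name__=='__main__': st();arc(float(sys.argv[1]),int(sys.argv[2]))
E
python3 arc.py 1.6 32
```

```text
t 4.58 p [0.4924 0.2693 0.0828] yaw x 3.0118 z [-0.  0. -1.] F [-0.1  1.  -0.4] w 6.4 q [ 0.36  0.16  1.79  0.    1.19 -1.08]
r 0.12230637759332096 ang of grip 0.26302509728275636
[np.float64(-0.03), 0, np.float64(-0.1)]
[np.float64(-0.03), 0, np.float64(-0.1)]
[np.float64(-0.04), 0, np.float64(-0.09)]
[np.float64(-0.04), 0, np.float64(-0.09)]
[np.float64(-0.05), 0, np.float64(-0.09)]
[np.float64(-0.05), 0, np.float64(-0.09)]
[np.float64(-0.06), 0, np.float64(-0.08)]
[np.float64(-0.06), 0, np.float64(-0.08)]
[np.float64(-0.06), 0, np.float64(-0.08)]
[np.float64(-0.07), 0, np.float64(-0.08)]
[np.float64(-0.07), 0, np.float64(-0.07)]
[np.float64(-0.08), 0, np.float64(-0.07)]
[np.float64(-0.08), 0, np.float64(-0.06)]
[np.float64(-0.08), 0, np.float64(-0.06)]
[np.float64(-0.09), 0, np.float64(-0.06)]
[np.float64(-0.09), 0, np.float64(-0.05)]
[np.float64(-0.09), 0, np.float64(-0.05)]
[np.float64(-0.09), 0, np.float64(-0.04)]
[np.float64(-0.09), 0, np.float64(-0.04)]
[np.float64(-0.1), 0, np.float64(-0.03)]
[np.float64(-0.1), 0, np.float64(-0.03)]
[np.float64(-0.1), 0, np.float64(-0.02)]
[np.float64(-0.1), 0, np.float64(-0.02)]
[np.float64(-0.1), 0, np.float64(-0.01)]
[np.float64(-0.1), 0, np.float64(-0.01)]
[np.float64(-0.1), 0, np.float64(-0.0)]
[np.float64(-0.1), 0, np.float64(0.0)]
[np.float64(-0.1), 0, np.float64(0.01)]
[np.float64(-0.1), 0, np.float64(0.01)]
[np.float64(-0.1), 0, np.float64(0.02)]
[np.float64(-0.1), 0, np.float64(0.02)]
[np.float64(-0.1), 0, np.float64(0.03)]
```

Run:
```python
from h import *
st();grab('wrist','w3');st()
```

```text
t 4.58 p [0.4924 0.2693 0.0828] yaw x 3.0118 z [-0.  0. -1.] F [-0.1  1.  -0.4] w 6.4 q [ 0.36  0.16  1.79  0.    1.19 -1.08]
t 4.62 p [0.4924 0.2693 0.0828] yaw x 3.0118 z [-0. -0. -1.] F [-0.   0.3 -0.5] w 5.9 q [ 0.36  0.16  1.79 -0.    1.19 -1.08]
```

View pics/w3.png

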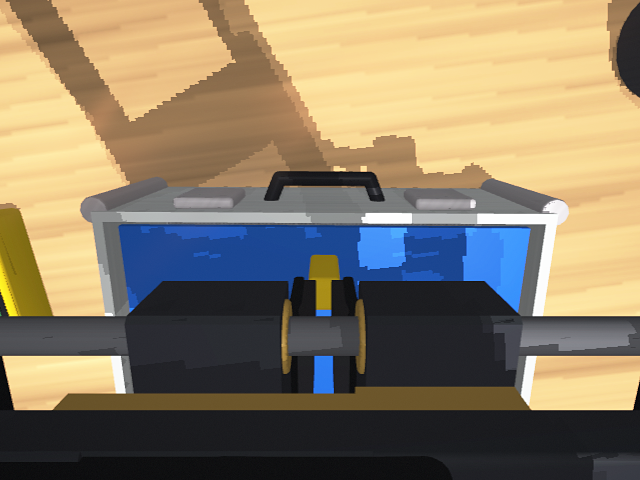

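Run:
```python
from h import *
im=grab('wrist')
print('pred',[proj(im,case(x,0.0005,.108)) for x in(-.057,-.041)],'tip',proj(im,arm.get_state()['ee_pos']),'gp',proj(im,arm.get_state()['ee_pos']+[0,0,.019]))
for u in[(310,255),(338,255),(310,280)]:print(u,tocase(onz(im,u,.108)[0]))
t=grab('top')
for b in blobs(t,(20,100,100),(32,255,255),8):print(cv2.minAreaRect(b),tocase(onz(t,cv2.minAreaRect(b)[0],.1)[0]))
cv2.imwrite('pics/w3c.png',cv2.resize(im['bgr'][230:400,230:420],None,fx=4,fy=3.5,interpolation=cv2.INTER_CUBIC))
b=t['bgr'];cv2.imwrite('pics/t3.png',cv2.resize(b[200:300,155:335],None,fx=4.4,fy=4.4,interpolation=cv2.INTER_CUBIC))
```

```text
pred [array([[324.07160922, 272.97417519]]), array([[323.93165823, 306.3762376 ]])] tip [[323.78894523 270.77998107]] gp [[323.84843014 284.53471846]]
(310, 255) [-0.0653 -0.0057  0.108 ]
(338, 255) [-0.0653  0.0066  0.108 ]
(310, 280) [-0.0537 -0.0057  0.108 ]
((306.1182861328125, 267.8605041503906), (43.810691833496094, 31.472869873046875), 1.6365771293640137) [-0.0241 -0.2636  0.1   ]
```

View pics/w3c.png

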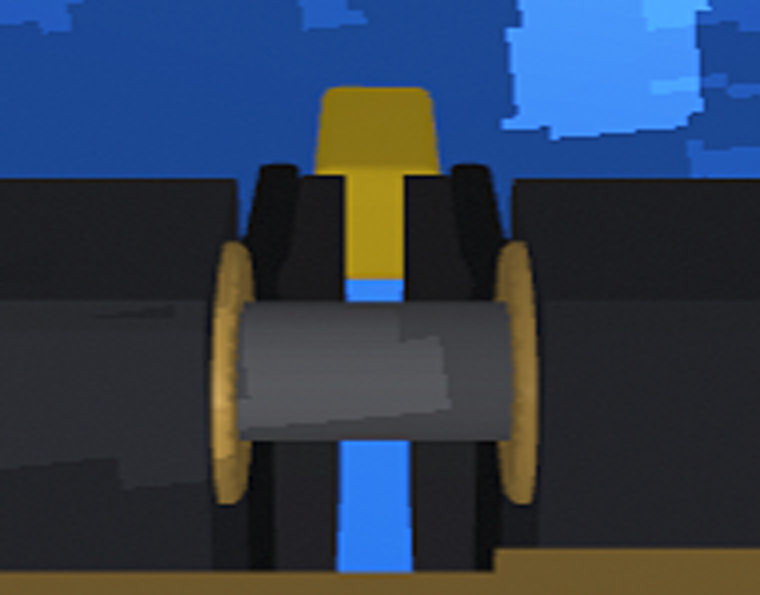

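View pics/t3.png

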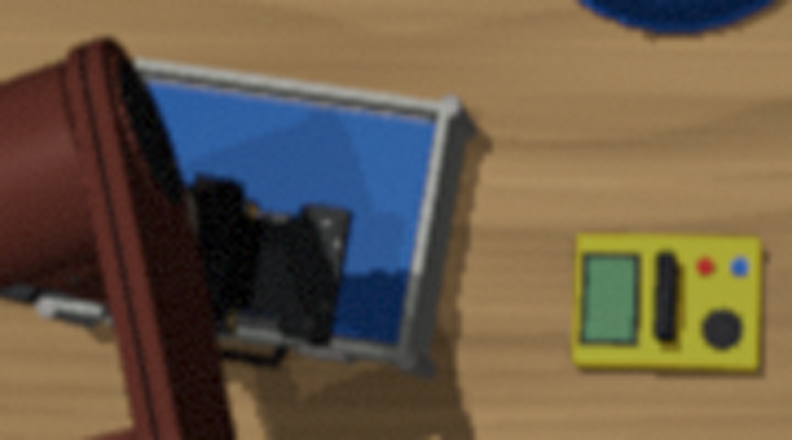

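Run:
```python
from h import *
t=grab('top');
# handle top-camera pixel from crop t2: (229,278)/4.4+(155,200)
for z in(.074,.09,.108): print('top',tocase(onz(t,(155+229/4.4,200+278/4.4),z)[0]))
# rim corners top view crop: (98,52),(450,105),(405,358),(45,306)
P=np.array([(98,52),(450,105),(405,358),(45,306)])/4.4+[155,200]
X=onz(t,P,.086);print('rim knobs',[tocase(x) for x in X],X.mean(0))
w=grab('wrist');print(w['fx'],w['fy'],w['C'])
# view1 pose
import copy
v=copy.copy(w);T=np.eye(4);T[:3,:3]=Ro.from_rotvec([-.207,-3.135,0]).as_matrix();T[:3,3]=[.6002,.2704,.2808];M=T@np.array(w['mount']);v['C']=M[:3,3];v['Rc']=M[:3,:3]
a=ray(v,(305.5,82.5))[0];b=ray(w,(324,267))[0]
s=np.linalg.lstsq(np.c_[a,-b],w['C']-v['C'],rcond=None)[0]
print(tocase(v['C']+a*s[0]),tocase(w['C']+b*s[1]))
# near rim in view2: rim front-left (95,213)-(550,215)
a=ray(v,(310,49))[0];b=ray(w,(324,217))[0];s=np.linalg.lstsq(np.c_[a,-b],w['C']-v['C'],rcond=None)[0];print('rim',tocase(v['C']+a*s[0]),tocase(w['C']+b*s[1]))
```

```text
top [-0.0474  0.0069  0.074 ]
top [-0.0487  0.0026  0.09  ]
top [-0.0501 -0.0023  0.108 ]
rim knobs [array([0.0797, 0.1111, 0.086 ]), array([ 0.0776, -0.1127,  0.086 ]), array([-0.0812, -0.1116,  0.086 ]), array([-0.0814,  0.1122,  0.086 ])] [0.53966145 0.26232631 0.086     ]
418.2989680009931 418.2989680009931 [0.42226278 0.27806451 0.28277376]
[-0.0507 -0.0005  0.0819] [-0.0508  0.0006  0.0818]
rim [-0.0778  0.0038  0.0857] [-0.0775  0.0005  0.0858]
```

Run:
```python
from h import *
s=grab('scene');p=arm.get_state()['ee_pos'];uv=proj(s,[p,p+[0,0,.019],p+[0,0,.07],case(-.049,0,.108),case(-.049,0,.074)]);print(uv);st()
u,v=uv[0].astype(int);b=s['bgr'][v-70:v+50,u-80:u+80];cv2.imwrite('pics/s3.png',cv2.resize(b,None,fx=5,fy=5,interpolation=cv2.INTER_CUBIC))
```

```text
[[345.6834798  177.7003441 ]
 [345.9491101  174.21907271]
 [346.68846109 164.52935958]
 [345.98348752 173.16068501]
 [345.50962181 179.38150114]]
t 4.88 p [0.4924 0.2693 0.0828] yaw x 3.0118 z [ 0. -0. -1.] F [1.4 0.  0.6] w 5.0 q [ 0.36  0.16  1.79 -0.    1.19 -1.08]
```

View pics/s3.png

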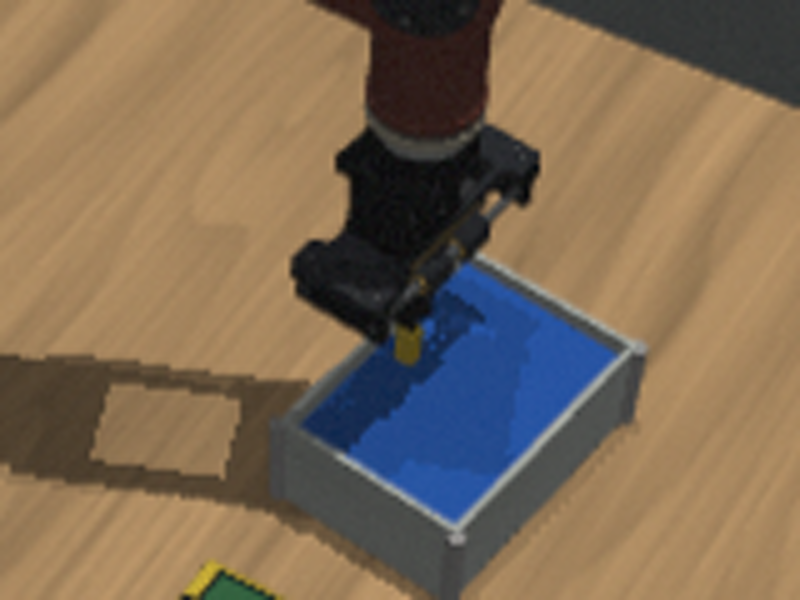

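The scene crop shows the fingers shut above the handle. The opening of 5 mm also says they hold nothing, so the real tips may end higher than I assumed. I'll open and feel downward in small steps.

Request:
servo_tool([
  [[0,0,0],[0,0,0],50],
  [[0,0,0],[0,0,0],50],
  [[0,0,0],[0,0,0],50],
  [[0,0,0],[0,0,0],50],
  [[0,0,0.05],[0,0,0],50],
  [[0,0,0.05],[0,0,0],50],
  [[0,0,0],[0,0,0],50],
])

```text
time: 5.75
ee_pos: [0.492, 0.2691, 0.0763]
tool_rot: [-0.204, -3.134, 0.001]
contact_force: [-0.1, 0.5, -0.7]
grip_width: 0.0493
```

Request:
servo_tool([
  [[0,0,0.03],[0,0,0],50],
  [[0,0,0.02],[0,0,0],50],
  [[0,0,0],[0,0,0],50],
])

```text
time: 6.12
ee_pos: [0.4923, 0.2693, 0.0737]
tool_rot: [-0.204, -3.135, 0.0]
contact_force: [1.1, 0.5, -0.3]
grip_width: 0.0498
```

Request:
servo_tool([
  [[0,0,0.04],[0,0,0],50],
  [[0,0,0.04],[0,0,0],50],
  [[0,0,0],[0,0,0],50],
])

```text
time: 6.5
ee_pos: [0.4921, 0.2692, 0.0687]
tool_rot: [-0.204, -3.134, 0.0]
contact_force: [-0.0, 0.4, -0.5]
grip_width: 0.0499
```

Request:
servo_tool([
  [[0,0,0.04],[0,0,0],50],
  [[0,0,0.04],[0,0,0],50],
  [[0,0,0],[0,0,0],50],
])

```text
time: 6.88
ee_pos: [0.4921, 0.2692, 0.0639]
tool_rot: [-0.204, -3.134, 0.0]
contact_force: [0.4, 0.6, 0.9]
grip_width: 0.0496
```

Run:
```python
from h import *
st();im=grab('wrist');cv2.imwrite('pics/w4.png',cv2.resize(im['bgr'][200:420,120:520],None,fx=2,fy=2,interpolation=cv2.INTER_CUBIC))
```

```text
t 6.88 p [0.4921 0.2692 0.0639] yaw x 3.0117 z [-0.001 -0.    -1.   ] F [0.4 0.6 0.9] w 49.6 q [ 0.36  0.19  1.8  -0.    1.15 -1.08]
```

View pics/w4.png

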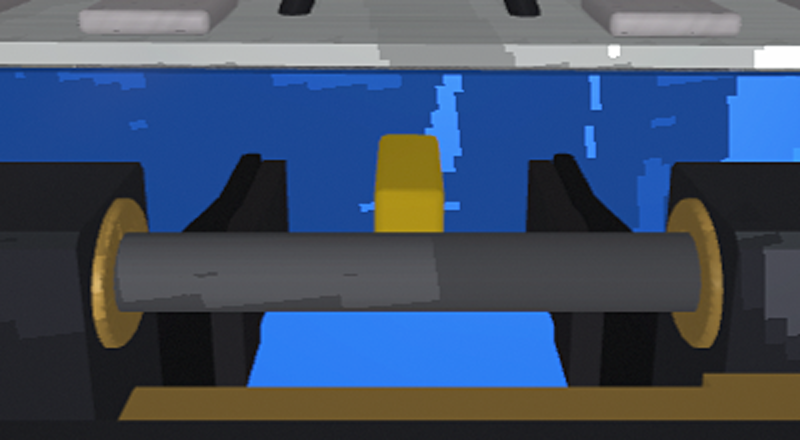

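Request:
servo_tool([
  [[0,0,0.05],[0,0,0],50],
  [[0,0,0.05],[0,0,0],50],
  [[0,0,0],[0,0,0],50],
])

```text
time: 7.3
ee_pos: [0.4921, 0.2692, 0.0578]
tool_rot: [-0.204, -3.134, 0.0]
contact_force: [-0.1, 0.2, -0.4]
grip_width: 0.0498
```

Request:
servo_tool([
  [[0,0,0.04],[0,0,0],50],
  [[0,0,0.04],[0,0,0],50],
  [[0,0,0],[0,0,0],50],
])

```text
time: 7.68
ee_pos: [0.4922, 0.2692, 0.0531]
tool_rot: [-0.204, -3.135, 0.0]
contact_force: [-0.3, 0.5, 0.9]
grip_width: 0.0496
```

Request:
servo_tool([
  [[0,0,0.04],[0,0,0],50],
  [[0,0,0.02],[0,0,0],50],
  [[0,0,0],[0,0,0],50],
])

```text
time: 8.05
ee_pos: [0.4922, 0.2693, 0.0496]
tool_rot: [-0.204, -3.135, 0.0]
contact_force: [0.3, 0.2, 0.2]
grip_width: 0.05
```

Run:
```python
from h import *
st();im=grab('wrist');cv2.imwrite('pics/w5.png',cv2.resize(im['bgr'][200:420,120:520],None,fx=2,fy=2,interpolation=cv2.INTER_CUBIC))
```

```text
t 8.05 p [0.4922 0.2693 0.0496] yaw x 3.0118 z [-0. -0. -1.] F [0.3 0.2 0.2] w 50.0 q [ 0.36  0.21  1.81  0.    1.12 -1.08]
```

View pics/w5.png

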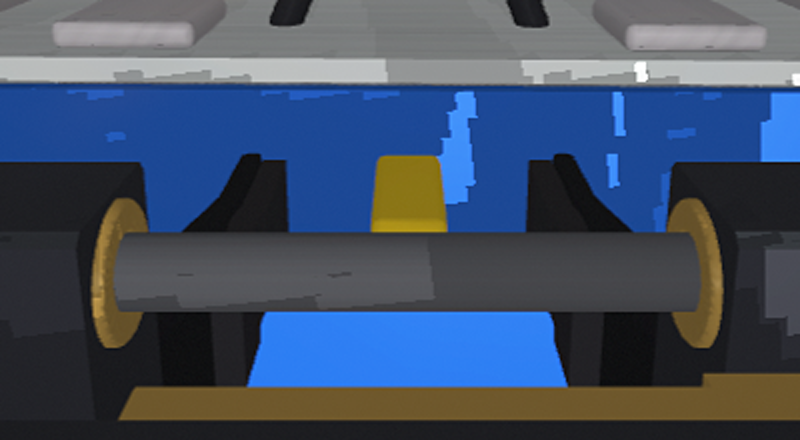

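Request:
servo_tool([
  [[0,0,0.04],[0,0,0],50],
  [[0,0,0.02],[0,0,0],50],
  [[0,0,0],[0,0,0],50],
])

```text
time: 8.48
ee_pos: [0.4922, 0.2693, 0.046]
tool_rot: [-0.204, -3.135, 0.0]
contact_force: [0.3, -0.1, -0.4]
grip_width: 0.05
```

Request:
servo_tool([
  [[0,0,0],[0,0,0],4],
  [[0,0,0],[0,0,0],4],
  [[0,0,0],[0,0,0],4],
  [[0,0,0],[0,0,0],4],
  [[0,0,0],[0,0,0],4],
  [[0,0,0],[0,0,0],4],
  [[0,0,0],[0,0,0],4],
], force=20)

```text
time: 9.35
ee_pos: [0.4924, 0.2696, 0.0463]
tool_rot: [0.204, 3.135, 0.001]
contact_force: [-0.1, 2.4, -1.5]
grip_width: 0.0138
```

Run:
```python
from h import *
st();im=grab('wrist');cv2.imwrite('pics/w6.png',cv2.resize(im['bgr'][200:420,120:520],None,fx=2,fy=2,interpolation=cv2.INTER_CUBIC))
```

```text
t 9.35 p [0.4924 0.2696 0.0463] yaw x 3.0118 z [ 0.  0. -1.] F [-0.1  2.4 -1.5] w 13.8 q [ 0.36  0.21  1.81  0.    1.12 -1.08]
```

View pics/w6.png

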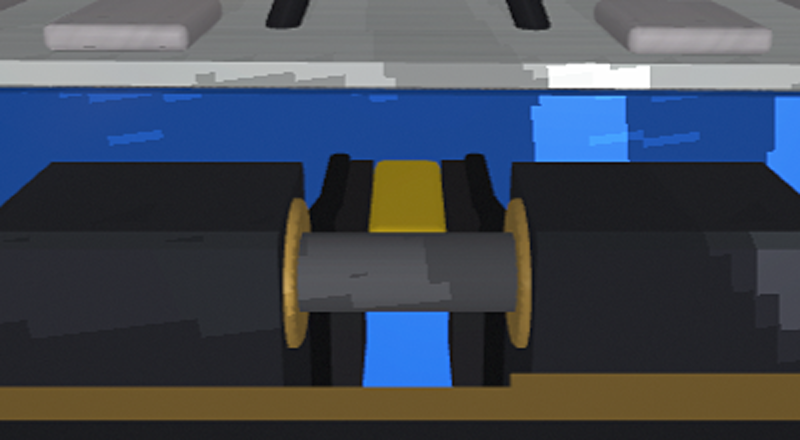

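The handle is now held (opening 13.8 mm against its 14 mm width). So the real tips sit about 37 mm behind the reported TCP, and I'll correct for that from here on.

```bash
sed -i 's/p\[2\]+.019-.07/p[2]+.056-.07/; s/print(\[round(-(x\[i+1\].*$/print(i+1,round(-(x[i+1]-x[0])\/.06,2),round(-(z[i+1]-z[0])\/.06,2))/' arc.py; python3 arc.py 1.6 20
```

```text
t 9.4 p [0.4925 0.2696 0.0463] yaw x 3.0117 z [ 0.  0. -1.] F [ 1.2  2.7 -0.6] w 13.9 q [ 0.36  0.21  1.81  0.    1.12 -1.08]
r 0.1224373309085101 ang of grip 0.26696838140662443
1 -0.05 -0.16
2 -0.11 -0.31
3 -0.18 -0.45
4 -0.27 -0.59
5 -0.37 -0.72
6 -0.47 -0.85
7 -0.59 -0.96
8 -0.71 -1.07
9 -0.84 -1.16
10 -0.98 -1.25
11 -1.13 -1.32
12 -1.28 -1.38
13 -1.44 -1.43
14 -1.6 -1.47
15 -1.76 -1.49
16 -1.92 -1.5
17 -2.08 -1.5
18 -2.25 -1.48
19 -2.41 -1.45
20 -2.56 -1.41
```

Request:
servo_tool([
  [[-0.05,0,-0.16],[0,0,0],4],
  [[-0.06,0,-0.15],[0,0,0],4],
  [[-0.07,0,-0.14],[0,0,0],4],
  [[-0.09,0,-0.14],[0,0,0],4],
  [[-0.1,0,-0.13],[0,0,0],4],
  [[-0.1,0,-0.13],[0,0,0],4],
  [[0,0,0],[0,0,0],4],
], force=25)

```text
time: 10.28
ee_pos: [0.5198, 0.2658, 0.0981]
tool_rot: [-0.204, -3.133, -0.0]
contact_force: [-4.4, 2.2, 2.8]
grip_width: 0.0137
```

Run:
```python
from h import *
st();grab('scene','s6');im=grab('wrist','w7')
```

```text
t 10.28 p [0.5198 0.2658 0.0981] yaw x 3.0118 z [-0.001  0.    -1.   ] F [-4.4  2.2  2.8] w 13.7 q [ 0.34  0.2   1.72  0.    1.22 -1.1 ]
```

View pics/w7.png

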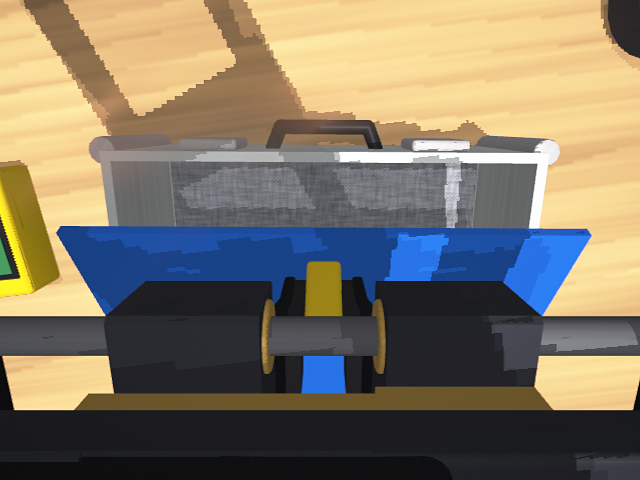

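Request:
servo_tool([
  [[-0.12,0,-0.11],[0,0,0],4],
  [[-0.12,0,-0.11],[0,0,0],4],
  [[-0.13,0,-0.09],[0,0,0],4],
  [[-0.14,0,-0.09],[0,0,0],4],
  [[-0.15,0,-0.07],[0,0,0],4],
  [[-0.15,0,-0.06],[0,0,0],4],
  [[-0.16,0,-0.05],[0,0,0],4],
  [[0,0,0],[0,0,0],4],
])

```text
time: 11.38
ee_pos: [0.5787, 0.2578, 0.1332]
tool_rot: [0.204, 3.134, -0.0]
contact_force: [-1.7, 0.5, 3.8]
grip_width: 0.0138
```

Request:
servo_tool([
  [[-0.16,0,-0.04],[0,0,0],4],
  [[-0.16,0,-0.02],[0,0,0],4],
  [[-0.16,0,-0.01],[0,0,0],4],
  [[-0.16,0,0],[0,0,0],4],
  [[-0.16,0,0.02],[0,0,0],4],
  [[-0.16,0,0.03],[0,0,0],4],
  [[0,0,0],[0,0,0],4],
])

```text
time: 12.25
ee_pos: [0.6374, 0.2499, 0.134]
tool_rot: [0.205, 3.131, -0.0]
contact_force: [1.4, -1.5, 5.2]
grip_width: 0.0137
```

Run:
```python
from h import *
st();print(tocase(arm.get_state()['ee_pos']));s=grab('scene');cv2.imwrite('pics/s7.png',cv2.resize(s['bgr'][80:240,280:440],None,fx=3.7,fy=3.7));im=grab('wrist','w8')
```

```text
t 12.25 p [0.6374 0.2499 0.134 ] yaw x 3.0111 z [ 0.004 -0.    -1.   ] F [ 1.4 -1.5  5.2] w 13.7 q [ 0.26  0.39  1.41 -0.    1.34 -1.18]
[0.0972 0.0003 0.134 ]
```

View pics/w8.png

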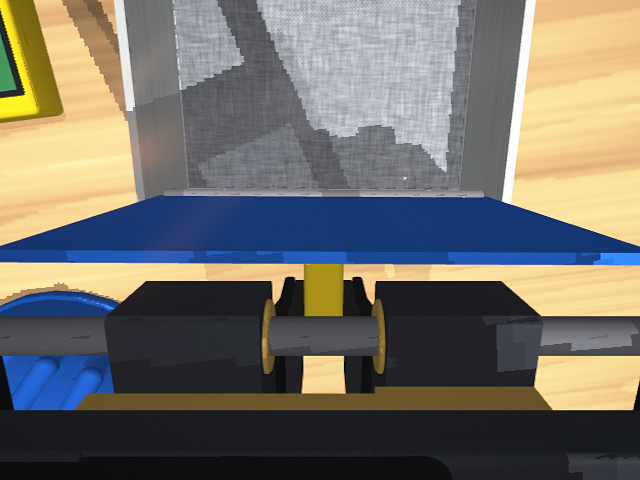

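View pics/s7.png

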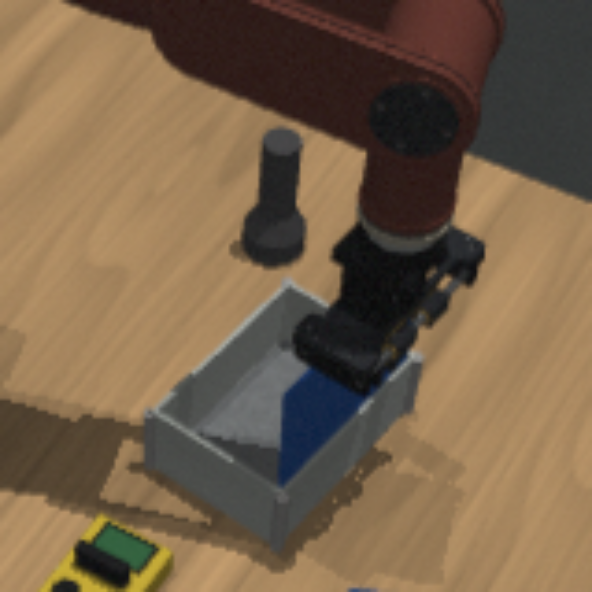

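Request:
servo_tool([
  [[-0.08,0,0.01],[0,0,0],4],
  [[-0.08,0,0.02],[0,0,0],4],
  [[-0.04,0,0.01],[0,0,0],4],
  [[0,0,0],[0,0,0],4],
])

```text
time: 12.85
ee_pos: [0.6474, 0.2485, 0.1312]
tool_rot: [0.204, 3.134, -0.001]
contact_force: [-1.1, -2.7, 5.2]
grip_width: 0.0135
```

Request:
servo_tool([
  [[0,0,0],[0,0,0],40],
  [[0,0,0],[0,0,0],40],
  [[0,0,0],[0,0,0],40],
  [[0,0,-0.2],[0,0,0],40],
  [[0,0,-0.6],[0,0,0],40],
  [[0,0,-0.8],[0,0,0],40],
  [[0,0,-0.6],[0,0,0],40],
  [[0,0,0],[0,0,0],40],
])

```text
time: 13.85
ee_pos: [0.6493, 0.2498, 0.2689]
tool_rot: [0.203, 3.126, 0.005]
contact_force: [-0.1, -0.5, -0.0]
grip_width: 0.04
```

Run:
```python
from h import *
st();print(tocase(arm.get_state()['ee_pos']));s=grab('scene');cv2.imwrite('pics/s8.png',cv2.resize(s['bgr'][80:240,280:440],None,fx=3.7,fy=3.7));im=grab('wrist','w9')
dk=np.array([.545,-.25,.3]);plan([.62,-.22,.28],np.pi-.2)
```

```text
t 13.85 p [0.6493 0.2498 0.2689] yaw x 3.012 z [ 0.009  0.002 -1.   ] F [-0.1 -0.5 -0. ] w 40.0 q [ 0.25  0.35  1.22  0.    1.57 -1.19]
[0.1091 0.0018 0.2689]
d units [-0.563 -7.813 -0.28 ] turn [0.    0.001 0.07 ] at [0.6472 0.2492 0.2633] t 13.95
```

View pics/s8.png

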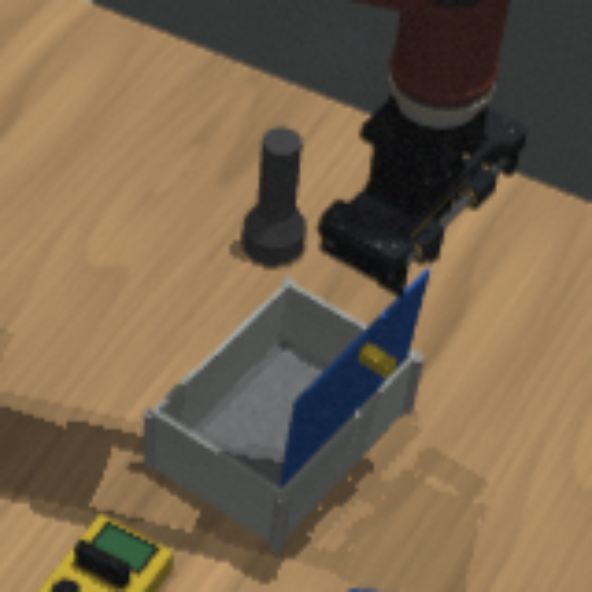

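Request:
servo_tool([
  [[0.1,-0.5,-0.2],[0,0,0],40],
  [[0,-0.8,-0.1],[0,0,0],40],
  [[0,-0.8,0],[0,0,0],40],
  [[0,-0.8,0],[0,0,0],40],
  [[-0.1,-0.8,0],[0,0,0],40],
  [[-0.1,-0.8,0],[0,0,0],40],
  [[-0.1,-0.8,0],[0,0,0],40],
  [[-0.1,-0.8,0],[0,0,0],40],
  [[-0.1,-0.8,0],[0,0,0],40],
  [[-0.1,-0.8,0],[0,0,0.07],40],
  [[0,0,0],[0,0,0],40],
  [[0,0,0],[0,0,0],40],
])

```text
time: 15.45
ee_pos: [0.6163, -0.2123, 0.279]
tool_rot: [-0.313, -3.123, -0.002]
contact_force: [-0.1, -0.0, -0.2]
grip_width: 0.0401
```

Run:
```python
from h import *
st();im=grab('wrist','w10')
```

```text
t 15.45 p [ 0.6163 -0.2123  0.279 ] yaw x 2.9417 z [-0.003  0.002 -1.   ] F [-0.1 -0.  -0.2] w 40.1 q [-0.45  0.25  1.32  0.    1.58 -1.82]
```

View pics/w10.png

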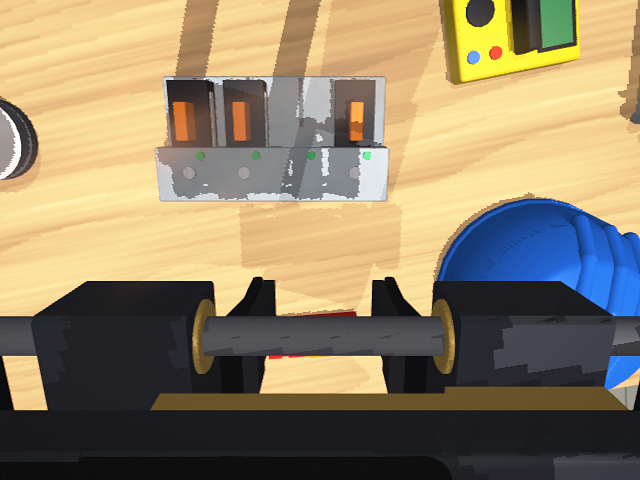

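Run:
```python
from h import *
im=grab('wrist')
b=im['bgr'];cv2.imwrite('pics/w10c.png',cv2.resize(b[65:215,145:400],None,fx=3.1,fy=3.1,interpolation=cv2.INTER_CUBIC))
for nm,z,c in[('roof',.05,[(156,148),(388,147),(386,200),(160,201)]),('base',.008,[(164,77),(385,76)])]:
    X=onz(im,c,z);print(nm,np.round(X[:,:2],4),'mean',X.mean(0).round(4),'yaw',np.arctan2(X[0,0]-X[1,0],X[1,1]-X[0,1]).round(4))
for c in blobs(im,(5,150,100),(18,255,255),60):
    r=cv2.boundingRect(c);
    if r[1]<150: print(r)
```

```text
roof [[ 0.5348 -0.3667]
 [ 0.5796 -0.138 ]
 [ 0.6324 -0.1485]
 [ 0.5873 -0.3786]] mean [ 0.5835 -0.2579  0.05  ] yaw -0.1935
base [[ 0.4647 -0.353 ]
 [ 0.5095 -0.1236]] mean [ 0.4871 -0.2383  0.008 ] yaw -0.1933
(349, 102, 14, 38)
(232, 101, 14, 39)
(172, 101, 23, 39)
```

View pics/w10c.png

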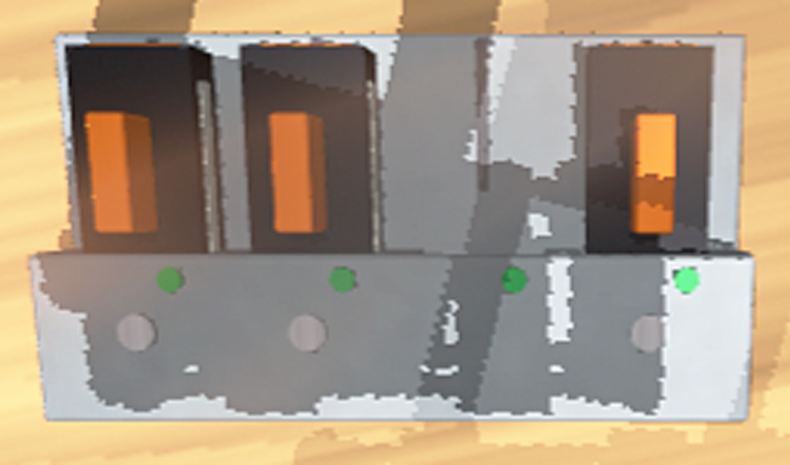

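```bash
cat >> h.py <<'E'
DYAW=-.1935; DC=np.array([.547,-.2505]); DX=np.array([np.cos(DYAW),np.sin(DYAW)]);DY=np.array([-DX[1],DX[0]])
def dock(x,y,z): return np.r_[DC+DX*x+DY*y,z]
def todock(P): d=np.asarray(P)[:2]-DC; return np.round([d@DX,d@DY,P[2]],4)
E
python3 - <<'E'
from h import *
im=grab('wrist')
for u in[(179.2,120.5),(238.9,120.5),(356,120.5)]:print(todock(onz(im,u,.066)[0]))
st()
for y in(-.084,-.028,.084): plan(dock(-.015,y,.10),np.pi+DYAW)
E
```

```text
[-0.0154 -0.0853  0.066 ]
[-0.0152 -0.0284  0.066 ]
[-0.0148  0.0832  0.066 ]
t 15.6 p [ 0.617  -0.2114  0.2804] yaw x 2.9436 z [-0.001  0.001 -1.   ] F [-0.2  0.4  0. ] w 39.8 q [-0.45  0.25  1.32  0.    1.58 -1.82]
d units [ 1.258 -2.27   3.006] turn [ 0.    -0.001 -0.004] at [ 0.617  -0.2114  0.2804] t 15.6
d units [ 1.262 -1.337  3.006] turn [ 0.    -0.001 -0.004] at [ 0.617  -0.2114  0.2804] t 15.6
d units [1.27  0.53  3.007] turn [ 0.    -0.001 -0.004] at [ 0.617  -0.2114  0.2804] t 15.6
```

Request:
servo_tool([
  [[0.64,0.26,0],[0,0,0],40],
  [[0.63,0.25,0.3],[0,0,0],40],
  [[0,0,0.8],[0,0,0],40],
  [[0,0,0.9],[0,0,0],40],
  [[0,0,0.9],[0,0,0],40],
  [[0,0,0.8],[0,0,0],40],
  [[0,0,0.4],[0,0,0],40],
  [[0,0,0],[0,0,0],40],
  [[0,0,0],[0,0,0],40],
])

```text
time: 16.73
ee_pos: [0.5496, -0.1676, 0.0364]
tool_rot: [0.311, 3.124, -0.001]
contact_force: [0.5, -0.2, 0.5]
grip_width: 0.04
```

Run:
```python
from h import *
st();im=grab('wrist','w11');plan(dock(-.015,.0832,.01),np.pi+DYAW)
```

```text
t 16.73 p [ 0.5496 -0.1676  0.0364] yaw x 2.9429 z [ 0.002 -0.001 -1.   ] F [ 0.5 -0.2  0.5] w 40.0 q [-0.43  0.25  1.78  0.    1.1  -1.81]
d units [0.036 0.027 0.448] turn [-0.001  0.003 -0.006] at [ 0.55   -0.168   0.0369] t 16.775
```

View pics/w11.png

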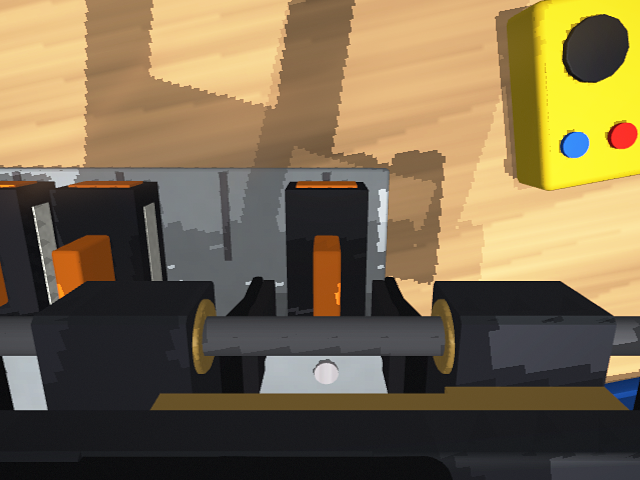

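Request:
servo_tool([
  [[0.03,0.02,0.15],[0,0,0],40],
  [[0,0,0.12],[0,0,0],40],
  [[0,0,0.08],[0,0,0],40],
  [[0,0,0.06],[0,0,0],40],
  [[0,0,0],[0,0,0],40],
])

```text
time: 17.4
ee_pos: [0.5466, -0.1662, 0.0098]
tool_rot: [-0.313, -3.125, -0.0]
contact_force: [-0.4, 0.1, -0.4]
grip_width: 0.0399
```

Request:
servo_tool([
  [[0,0,0],[0,0,0],3],
  [[0,0,0],[0,0,0],3],
  [[0,0,0],[0,0,0],3],
  [[0,0,0],[0,0,0],3],
  [[0,0,0],[0,0,0],3],
  [[0,0,0],[0,0,0],3],
  [[0,0,0],[0,0,0],3],
], force=50)

```text
time: 18.27
ee_pos: [0.547, -0.1661, 0.0104]
tool_rot: [0.313, 3.126, 0.0]
contact_force: [-0.3, 1.7, 2.0]
grip_width: 0.0118
```

Request:
servo_tool([
  [[0.05,0,0],[0,0,0],3],
  [[0.05,0,0],[0,0,0],3],
  [[0.05,0,0],[0,0,0],3],
  [[0.05,0,0],[0,0,0],3],
  [[0.08,0,0],[0,0,0],3],
  [[0.08,0,0],[0,0,0],3],
  [[0.08,0,0],[0,0,0],3],
  [[0,0,0],[0,0,0],3],
])

```text
time: 19.27
ee_pos: [0.5198, -0.1608, 0.0104]
tool_rot: [-0.313, -3.124, -0.0]
contact_force: [-2.4, 1.3, 4.6]
grip_width: 0.0117
```

Request:
servo_tool([
  [[0.1,0,0],[0,0,0],3],
  [[0.1,0,0],[0,0,0],3],
  [[0.1,0,0],[0,0,0],3],
  [[0.1,0,0],[0,0,0],3],
  [[0.1,0,0],[0,0,0],3],
  [[0.08,0,0],[0,0,0],3],
  [[0,0,0],[0,0,0],3],
])

```text
time: 20.15
ee_pos: [0.4859, -0.1538, 0.0099]
tool_rot: [-0.313, -3.124, -0.001]
contact_force: [-0.7, -0.4, -2.3]
grip_width: 0.0115
```

Run:
```python
from h import *
st();print(todock(arm.get_state()['ee_pos']));im=grab('wrist','w12')
```

```text
t 20.15 p [ 0.4859 -0.1538  0.0099] yaw x 2.9417 z [-0.001  0.001 -1.   ] F [-0.7 -0.4 -2.3] w 11.5 q [-0.46  0.15  1.96 -0.    1.03 -1.83]
[-0.0785  0.0832  0.0099]
```

View pics/w12.png

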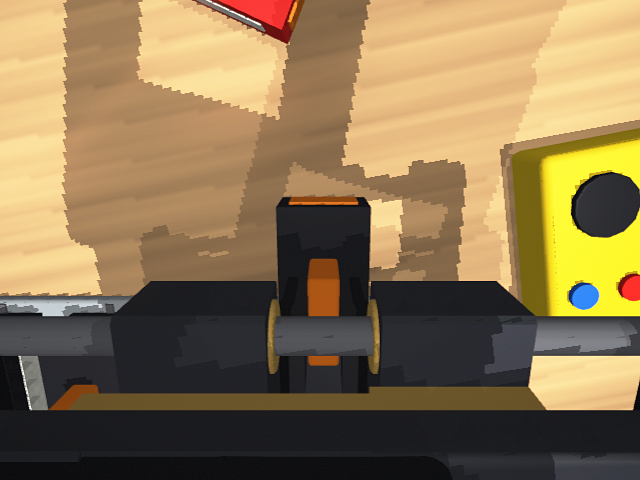

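Run:
```python
from h import *
plan(case(-.017,.05,.15),np.pi+CYAW)
```

```text
d units [ 0.823  7.793 -2.333] turn [ 0.    -0.001 -0.068] at [ 0.4861 -0.1538  0.0099] t 20.2
```

Request:
servo_tool([
  [[0,0,-0.1],[0,0,0],3],
  [[0,0,-0.2],[0,0,0],3],
  [[0,0,-0.4],[0,0,0],3],
  [[0,0,-0.6],[0,0,0],3],
  [[0,0,-0.6],[0,0,0],3],
  [[0,0,-0.43],[0,0,0],3],
  [[0,0,0],[0,0,0],3],
])

```text
time: 21.08
ee_pos: [0.4889, -0.155, 0.1533]
tool_rot: [0.313, 3.12, -0.003]
contact_force: [0.1, 0.9, -2.5]
grip_width: 0.0117
```

Run:
```python
from h import *
st();im=grab('wrist','w13')
plan(case(-.017,.05,.15),np.pi+CYAW)
```

```text
t 21.07 p [ 0.4889 -0.155   0.1533] yaw x 2.9419 z [ 0.006 -0.003 -1.   ] F [ 0.1  0.9 -2.5] w 11.7 q [-0.46 -0.03  1.86 -0.    1.31 -1.83]
d units [0.846 7.798 0.011] turn [-0.001  0.003 -0.068] at [ 0.4877 -0.1544  0.1511] t 21.125
```

View pics/w13.png

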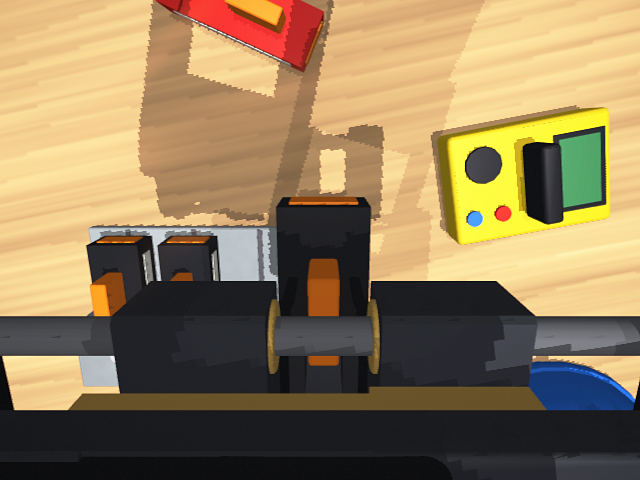

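Request:
servo_tool([
  [[0.03,0.3,0],[0,0,0],3],
  [[0.06,0.5,0],[0,0,0],3],
  [[0.07,0.65,0],[0,0,0],3],
  [[0.07,0.65,0],[0,0,0],3],
  [[0.07,0.65,0],[0,0,0],3],
  [[0.07,0.65,0],[0,0,0],3],
  [[0.07,0.65,0],[0,0,0],3],
  [[0.07,0.65,0],[0,0,0],3],
  [[0.07,0.65,0],[0,0,0],3],
  [[0.07,0.65,0],[0,0,0],3],
  [[0.07,0.65,0],[0,0,0],3],
  [[0.07,0.6,0],[0,0,0],3],
  [[0.04,0.35,0],[0,0,-0.034],3],
  [[0,0.1,0],[0,0,-0.034],3],
  [[0,0,0],[0,0,0],3],
  [[0,0,0],[0,0,0],3],
])

```text
time: 23.12
ee_pos: [0.5297, 0.3075, 0.1499]
tool_rot: [-0.209, -3.134, 0.001]
contact_force: [0.6, 2.3, -2.3]
grip_width: 0.0113
```

Run:
```python
from h import *
st();im=grab('wrist','w14')
plan(case(-.017,.05,.008),np.pi+CYAW)
```

```text
t 23.12 p [0.5297 0.3075 0.1499] yaw x 3.0085 z [-0.    -0.001 -1.   ] F [ 0.6  2.3 -2.3] w 11.3 q [ 0.4   0.22  1.6  -0.    1.33 -1.04]
d units [-1.000e-03  1.130e-01  2.368e+00] turn [-0.    -0.    -0.001] at [0.5297 0.3075 0.1501] t 23.175
```

View pics/w14.png

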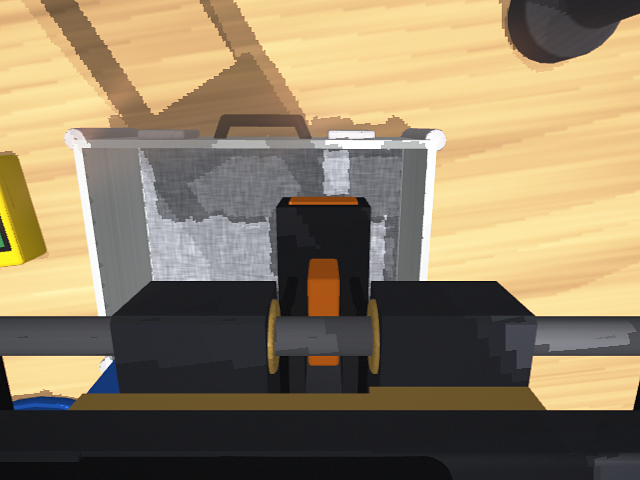

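Request:
servo_tool([
  [[0,0.11,0.1],[0,0,0],3],
  [[0,0,0.4],[0,0,0],3],
  [[0,0,0.5],[0,0,0],3],
  [[0,0,0.5],[0,0,0],3],
  [[0,0,0.4],[0,0,0],3],
  [[0,0,0.2],[0,0,0],3],
  [[0,0,0.1],[0,0,0],3],
  [[0,0,0.1],[0,0,0],3],
  [[0,0,0],[0,0,0],3],
  [[0,0,0],[0,0,0],3],
])

```text
time: 24.42
ee_pos: [0.531, 0.3154, 0.0128]
tool_rot: [0.207, 3.134, 0.001]
contact_force: [-0.5, 0.4, -2.1]
grip_width: 0.0114
```

Request:
servo_tool([
  [[0,0,0.02],[0,0,0],3],
  [[0,0,0.02],[0,0,0],3],
  [[0,0,0.02],[0,0,0],3],
  [[0,0,0],[0,0,0],3],
])

```text
time: 24.92
ee_pos: [0.5303, 0.3151, 0.0083]
tool_rot: [-0.207, -3.134, 0.0]
contact_force: [-0.3, 0.2, -1.7]
grip_width: 0.012
```

Open to 26 mm and retreat.

Request:
servo_tool([
  [[0,0,0.01],[0,0,0],26],
  [[0,0,0],[0,0,0],26],
  [[0,0,0],[0,0,0],26],
  [[0,0,0],[0,0,0],26],
  [[0,0,-0.2],[0,0,0],26],
  [[0,0,-0.5],[0,0,0],26],
  [[0,0,-0.7],[0,0,0],40],
  [[0,0,-0.8],[0,0,0],40],
  [[-0.3,0,-0.8],[0,0,0],40],
  [[-0.3,0,-0.6],[0,0,0],40],
  [[0,0,0],[0,0,0],40],
  [[0,0,0],[0,0,0],40],
])

```text
time: 26.42
ee_pos: [0.5656, 0.3103, 0.2235]
tool_rot: [-0.207, -3.134, 0.0]
contact_force: [-1.1, 0.2, -0.5]
grip_width: 0.0397
```

Run:
```python
from h import *
st();im=grab('wrist','w15')
plan(dock(-.015,-.028,.2),np.pi+DYAW)
```

```text
t 26.43 p [0.5656 0.3103 0.2235] yaw x 3.0097 z [-0.001 -0.    -1.   ] F [-1.1  0.2 -0.5] w 39.7 q [ 0.38  0.25  1.42  0.    1.47 -1.06]
d units [-0.652 -9.754  0.384] turn [-0.001 -0.002  0.062] at [0.565  0.3102 0.2225] t 26.475
```

View pics/w15.png

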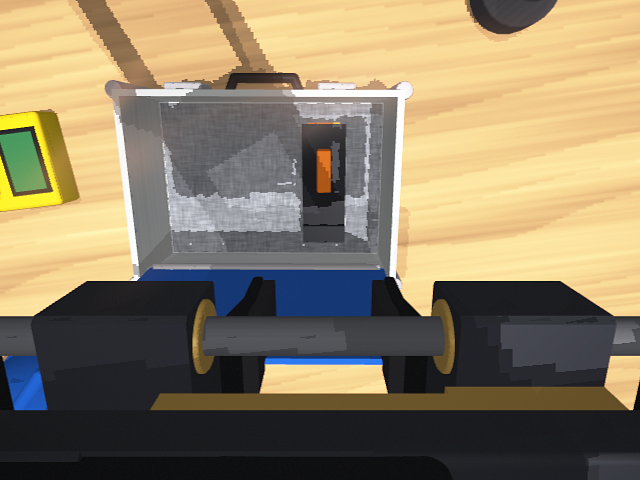

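The first pack lies flat in the case at (323,182) and the flap is still open. Next is the pack at dock y = -28 mm.

Request:
servo_tool([
  [[0,-0.5,0],[0,0,0],40],
  [[-0.04,-0.8,0],[0,0,0],40],
  [[-0.05,-0.8,0],[0,0,0],40],
  [[-0.06,-0.8,0],[0,0,0],40],
  [[-0.06,-0.8,0],[0,0,0],40],
  [[-0.06,-0.8,0],[0,0,0],40],
  [[-0.06,-0.8,0],[0,0,0],40],
  [[-0.06,-0.8,0],[0,0,0],40],
  [[-0.06,-0.8,0],[0,0,0],40],
  [[-0.06,-0.8,0],[0,0,0],40],
  [[-0.06,-0.8,0.1],[0,0,0],40],
  [[-0.06,-0.8,0.1],[0,0,0],40],
  [[-0.02,-0.4,0.2],[0,0,0.062],40],
  [[0,0,0],[0,0,0],40],
  [[0,0,0],[0,0,0],40],
])

```text
time: 28.35
ee_pos: [0.5282, -0.2701, 0.1992]
tool_rot: [-0.303, -3.126, -0.002]
contact_force: [-0.1, -0.3, 0.0]
grip_width: 0.0398
```

Run:
```python
from h import *
st();im=grab('wrist','w16')
plan(dock(-.015,-.0284,.01),np.pi+DYAW)
```

```text
t 28.35 p [ 0.5282 -0.2701  0.1992] yaw x 2.9486 z [-0.001  0.002 -1.   ] F [-0.1 -0.3  0. ] w 39.8 q [-0.61  0.14  1.59  0.    1.41 -1.98]
d units [ 0.01  -0.097  3.162] turn [ 0.001 -0.     0.001] at [ 0.5286 -0.27    0.1998] t 28.4
```

View pics/w16.png

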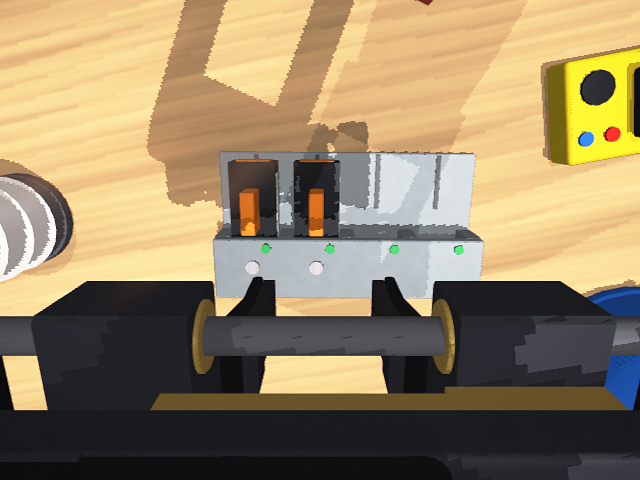

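Request:
servo_tool([
  [[0.01,-0.1,0.4],[0,0,0],40],
  [[0,0,0.7],[0,0,0],40],
  [[0,0,0.8],[0,0,0],40],
  [[0,0,0.6],[0,0,0],40],
  [[0,0,0.3],[0,0,0],40],
  [[0,0,0.2],[0,0,0],40],
  [[0,0,0.1],[0,0,0],40],
  [[0,0,0.05],[0,0,0],40],
  [[0,0,0],[0,0,0],40],
])

```text
time: 29.52
ee_pos: [0.5271, -0.2778, 0.0116]
tool_rot: [0.304, 3.126, -0.001]
contact_force: [0.5, -1.4, -0.1]
grip_width: 0.04
```

Run:
```python
from h import *
st();im=grab('wrist','w17')
plan(dock(-.015,-.0284,.01),np.pi+DYAW)
```

```text
t 29.52 p [ 0.5271 -0.2778  0.0116] yaw x 2.9477 z [ 0.001 -0.001 -1.   ] F [ 0.5 -1.4 -0.1] w 40.0 q [-0.62  0.33  1.74  0.    1.07 -1.99]
d units [0.011 0.037 0.027] turn [-0.001  0.001 -0.   ] at [ 0.5271 -0.2778  0.0116] t 29.575
```

View pics/w17.png

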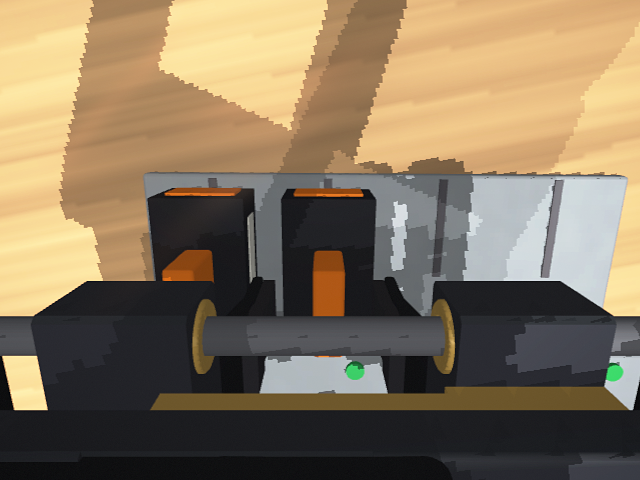

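Request:
servo_tool([
  [[0,0.03,0.02],[0,0,0],30],
  [[0,0,0],[0,0,0],3],
  [[0,0,0],[0,0,0],3],
  [[0,0,0],[0,0,0],3],
  [[0,0,0],[0,0,0],3],
  [[0,0,0],[0,0,0],3],
  [[0,0,0],[0,0,0],3],
  [[0,0,0],[0,0,0],3],
], force=50)

```text
time: 30.58
ee_pos: [0.5269, -0.2758, 0.0097]
tool_rot: [0.304, 3.127, -0.0]
contact_force: [-0.7, -1.2, 0.8]
grip_width: 0.0116
```

Request:
servo_tool([
  [[0.05,0,0],[0,0,0],3],
  [[0.05,0,0],[0,0,0],3],
  [[0.05,0,0],[0,0,0],3],
  [[0.05,0,0],[0,0,0],3],
  [[0.08,0,0],[0,0,0],3],
  [[0.08,0,0],[0,0,0],3],
  [[0.08,0,0],[0,0,0],3],
  [[0.1,0,0],[0,0,0],3],
  [[0.1,0,0],[0,0,0],3],
  [[0.1,0,0],[0,0,0],3],
  [[0.1,0,0],[0,0,0],3],
  [[0.1,0,0],[0,0,0],3],
  [[0.08,0,0],[0,0,0],3],
  [[0,0,0],[0,0,0],3],
])

```text
time: 32.33
ee_pos: [0.4661, -0.2637, 0.0097]
tool_rot: [-0.304, -3.126, -0.0]
contact_force: [-1.5, 0.8, 2.9]
grip_width: 0.0114
```

Run:
```python
from h import *
st();print(todock(arm.get_state()['ee_pos']));im=grab('wrist','w18')
plan(case(-.017,0,.15),np.pi+CYAW)
```

```text
t 32.33 p [ 0.4661 -0.2637  0.0097] yaw x 2.9477 z [-0.001  0.    -1.   ] F [-1.5  0.8  2.9] w 11.4 q [-0.66  0.21  1.9  -0.    1.04 -2.04]
[-0.0768 -0.0285  0.0097]
d units [ 0.75   8.827 -2.337] turn [ 0.    -0.001 -0.062] at [ 0.4661 -0.2637  0.0097] t 32.375
```

View pics/w18.png

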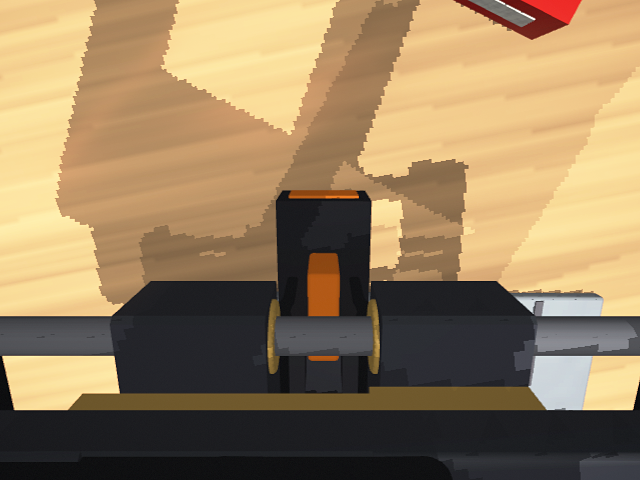

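Request:
servo_tool([
  [[0,0,-0.1],[0,0,0],3],
  [[0,0,-0.2],[0,0,0],3],
  [[0,0,-0.4],[0,0,0],3],
  [[0,0,-0.6],[0,0,0],3],
  [[0,0,-0.6],[0,0,0],3],
  [[0,0,-0.44],[0,0,0],3],
  [[0,0.2,0],[0,0,0],3],
  [[0.06,0.5,0],[0,0,0],3],
  [[0.06,0.65,0],[0,0,0],3],
  [[0.06,0.65,0],[0,0,0],3],
  [[0.06,0.65,0],[0,0,0],3],
  [[0.06,0.65,0],[0,0,0],3],
  [[0.06,0.65,0],[0,0,0],3],
  [[0,0,0],[0,0,0],3],
])

```text
time: 34.12
ee_pos: [0.49, -0.0238, 0.1483]
tool_rot: [-0.297, -3.125, -0.002]
contact_force: [0.9, 0.1, -1.4]
grip_width: 0.0115
```

Run:
```python
from h import *
st()
plan(case(-.015,0,.15),np.pi+CYAW)
```

```text
t 34.12 p [ 0.49   -0.0238  0.1483] yaw x 2.9518 z [-0.003  0.002 -1.   ] F [ 0.9  0.1 -1.4] w 11.5 q [-0.21 -0.07  1.91  0.    1.31 -1.59]
d units [ 0.315  4.831 -0.022] turn [ 0.001 -0.003 -0.058] at [ 0.49   -0.0238  0.1483] t 34.125
```

Request:
servo_tool([
  [[0.02,0.4,0],[0,0,0],3],
  [[0.04,0.65,0],[0,0,0],3],
  [[0.05,0.65,0],[0,0,0],3],
  [[0.05,0.65,0],[0,0,0],3],
  [[0.05,0.65,0],[0,0,0],3],
  [[0.05,0.65,0],[0,0,0],3],
  [[0.05,0.65,0],[0,0,0],3],
  [[0,0.4,0],[0,0,-0.03],3],
  [[0,0.13,0],[0,0,-0.03],3],
  [[0,0,0],[0,0,0],3],
  [[0,0,0],[0,0,0],3],
])

```text
time: 35.5
ee_pos: [0.5287, 0.2597, 0.1499]
tool_rot: [-0.212, -3.134, 0.001]
contact_force: [-0.4, -0.3, -2.1]
grip_width: 0.011
```

Run:
```python
from h import *
st();im=grab('wrist','w19')
plan(case(-.015,0,.0085),np.pi+CYAW)
```

```text
t 35.5 p [0.5287 0.2597 0.1499] yaw x 3.0066 z [-0.    -0.001 -1.   ] F [-0.4 -0.3 -2.1] w 11.0 q [ 0.32  0.16  1.66 -0.    1.32 -1.11]
d units [0.053 0.072 2.359] turn [-0.    -0.    -0.003] at [0.5287 0.2597 0.15  ] t 35.55
```

View pics/w19.png

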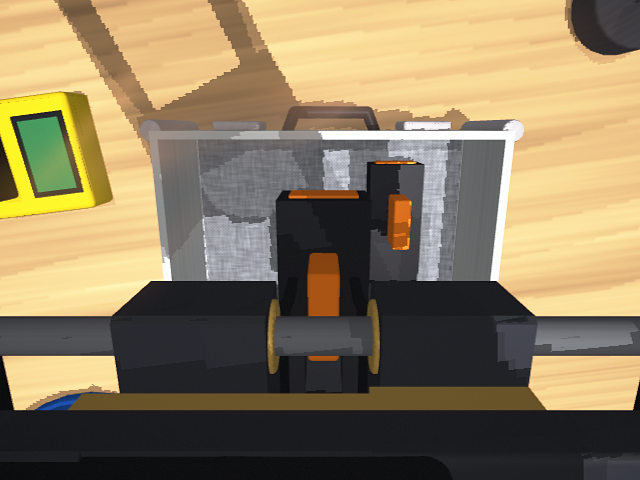

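Request:
servo_tool([
  [[0.05,0.05,0.1],[0,0,0],3],
  [[0,0,0.4],[0,0,0],3],
  [[0,0,0.5],[0,0,0],3],
  [[0,0,0.5],[0,0,0],3],
  [[0,0,0.4],[0,0,0],3],
  [[0,0,0.2],[0,0,0],3],
  [[0,0,0.1],[0,0,0],3],
  [[0,0,0.1],[0,0,0],3],
  [[0,0,0.02],[0,0,0],3],
  [[0,0,0.02],[0,0,0],3],
  [[0,0,0.01],[0,0,0],3],
  [[0,0,0],[0,0,0],3],
])

```text
time: 37.05
ee_pos: [0.5262, 0.2643, 0.0093]
tool_rot: [0.21, 3.134, 0.0]
contact_force: [0.1, -0.0, -2.4]
grip_width: 0.0118
```

Request:
servo_tool([
  [[0,0,0.02],[0,0,0],3],
  [[0,0,0.02],[0,0,0],26],
  [[0,0,0],[0,0,0],26],
  [[0,0,0],[0,0,0],26],
  [[0,0,0],[0,0,0],26],
  [[0,0,-0.2],[0,0,0],26],
  [[0,0,-0.5],[0,0,0],26],
  [[0,0,-0.7],[0,0,0],40],
  [[0,0,-0.8],[0,0,0],40],
  [[-0.3,0,-0.8],[0,0,0],40],
  [[-0.3,0,-0.6],[0,0,0],40],
  [[0,0,0],[0,0,0],40],
  [[0,0,0],[0,0,0],40],
])

```text
time: 38.67
ee_pos: [0.5612, 0.2593, 0.2223]
tool_rot: [-0.21, -3.134, 0.0]
contact_force: [-0.3, 0.5, 0.5]
grip_width: 0.0398
```

Run:
```python
from h import *
st();im=grab('wrist','w20')
plan(dock(-.015,-.0845,.2),np.pi+DYAW)
t=grab('top');print('insul',onz(t,(521,265),.165))
```

```text
t 38.67 p [0.5612 0.2593 0.2223] yaw x 3.0077 z [-0.001 -0.    -1.   ] F [-0.3  0.5  0.5] w 39.8 q [ 0.31  0.18  1.5   0.    1.46 -1.13]
d units [-0.575 -9.841  0.364] turn [-0.001 -0.002  0.06 ] at [0.5606 0.2593 0.2214] t 38.725
insul [[ 0.48887956 -0.53704852  0.165     ]]
```

View pics/w20.png

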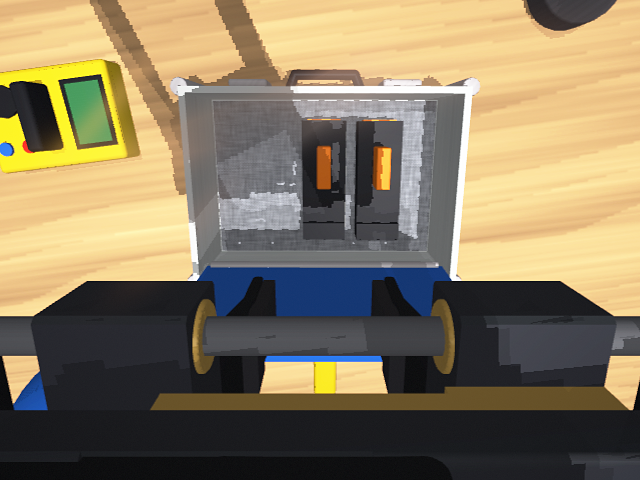

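Both packs lie side by side at (323,180) and (380,180). On to the third pack.

Request:
servo_tool([
  [[0,-0.5,0],[0,0,0],40],
  [[-0.04,-0.8,0],[0,0,0],40],
  [[-0.05,-0.8,0],[0,0,0],40],
  [[-0.05,-0.8,0],[0,0,0],40],
  [[-0.05,-0.8,0],[0,0,0],40],
  [[-0.05,-0.8,0],[0,0,0],40],
  [[-0.05,-0.8,0],[0,0,0],40],
  [[-0.05,-0.8,0],[0,0,0],40],
  [[-0.05,-0.8,0],[0,0,0],40],
  [[-0.05,-0.8,0],[0,0,0],40],
  [[-0.05,-0.8,0.1],[0,0,0],40],
  [[-0.05,-0.8,0.1],[0,0,0],40],
  [[-0.04,-0.5,0.1],[0,0,0.06],40],
  [[0,0,0],[0,0,0],40],
  [[0,0,0],[0,0,0],40],
])

```text
time: 40.65
ee_pos: [0.5174, -0.3267, 0.2036]
tool_rot: [-0.302, -3.125, -0.003]
contact_force: [0.2, -0.6, -0.1]
grip_width: 0.04
```

Run:
```python
from h import *
st()
plan(dock(-.015,-.0845,.01),np.pi+DYAW)
```

```text
t 40.65 p [ 0.5174 -0.3267  0.2036] yaw x 2.9487 z [-0.001  0.002 -1.   ] F [ 0.2 -0.6 -0.1] w 40.0 q [-0.69  0.18  1.54  0.    1.43 -2.07]
d units [ 0.005 -0.071  3.227] turn [ 0.001 -0.002  0.001] at [ 0.5174 -0.3267  0.2036] t 40.65
```

Request:
servo_tool([
  [[0,-0.06,0.4],[0,0,0],40],
  [[0,0,0.7],[0,0,0],40],
  [[0,0,0.8],[0,0,0],40],
  [[0,0,0.6],[0,0,0],40],
  [[0,0,0.3],[0,0,0],40],
  [[0,0,0.2],[0,0,0],40],
  [[0,0,0.1],[0,0,0],40],
  [[0,0,0.08],[0,0,0],40],
  [[0,0,0],[0,0,0],40],
  [[0,0,0],[0,0,0],40],
])

```text
time: 41.9
ee_pos: [0.5175, -0.3319, 0.0145]
tool_rot: [0.304, 3.126, -0.001]
contact_force: [-0.8, 0.5, 0.5]
grip_width: 0.0401
```

Run:
```python
from h import *
st();im=grab('wrist','w21')
plan(dock(-.015,-.0845,.01),np.pi+DYAW)
```

```text
t 41.9 p [ 0.5175 -0.3319  0.0145] yaw x 2.9476 z [ 0.001 -0.001 -1.   ] F [-0.8  0.5  0.5] w 40.1 q [-0.7   0.37  1.68 -0.    1.09 -2.08]
d units [0.028 0.017 0.075] turn [-0.001  0.001 -0.   ] at [ 0.5175 -0.3318  0.0145] t 41.95
```

View pics/w21.png

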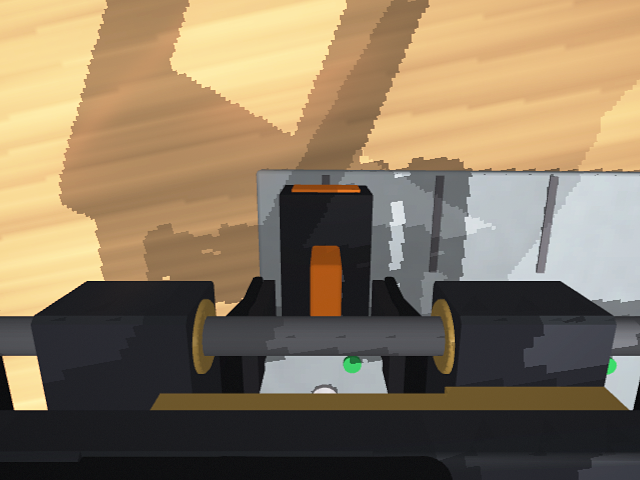

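Request:
servo_tool([
  [[0.03,0.015,0.06],[0,0,0],30],
  [[0,0,0],[0,0,0],3],
  [[0,0,0],[0,0,0],3],
  [[0,0,0],[0,0,0],3],
  [[0,0,0],[0,0,0],3],
  [[0,0,0],[0,0,0],3],
  [[0,0,0],[0,0,0],3],
  [[0,0,0],[0,0,0],3],
], force=50)

```text
time: 42.95
ee_pos: [0.5155, -0.3304, 0.0103]
tool_rot: [0.304, 3.127, -0.0]
contact_force: [-0.8, -2.0, -0.6]
grip_width: 0.0117
```

Request:
servo_tool([
  [[0.05,0,0],[0,0,0],3],
  [[0.05,0,0],[0,0,0],3],
  [[0.05,0,0],[0,0,0],3],
  [[0.05,0,0],[0,0,0],3],
  [[0.08,0,0],[0,0,0],3],
  [[0.08,0,0],[0,0,0],3],
  [[0.08,0,0],[0,0,0],3],
  [[0.1,0,0],[0,0,0],3],
  [[0.1,0,0],[0,0,0],3],
  [[0.1,0,0],[0,0,0],3],
  [[0.1,0,0],[0,0,0],3],
  [[0.1,0,0],[0,0,0],3],
  [[0.08,0,0],[0,0,0],3],
  [[0,0,0],[0,0,0],3],
])

```text
time: 44.7
ee_pos: [0.4547, -0.3183, 0.0102]
tool_rot: [-0.304, -3.126, -0.0]
contact_force: [-1.8, 1.0, 0.5]
grip_width: 0.0115
```

Run:
```python
from h import *
st();print(todock(arm.get_state()['ee_pos']));im=grab('wrist','w22')
plan(case(-.016,-.052,.15),np.pi+CYAW)
```

```text
t 44.7 p [ 0.4547 -0.3183  0.0102] yaw x 2.9477 z [-0.001  0.    -1.   ] F [-1.8  1.   0.5] w 11.5 q [-0.75  0.25  1.84 -0.    1.05 -2.13]
[-0.0775 -0.0842  0.0102]
d units [ 0.671  8.893 -2.327] turn [ 0.    -0.001 -0.062] at [ 0.4548 -0.3183  0.0102] t 44.75
```

View pics/w22.png

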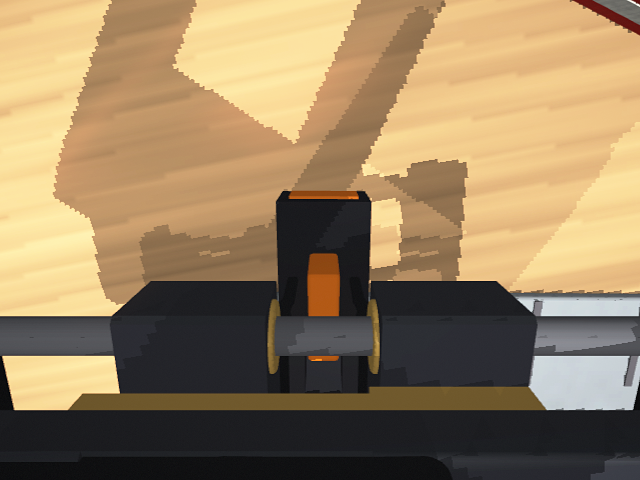

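Request:
servo_tool([
  [[0,0,-0.1],[0,0,0],3],
  [[0,0,-0.2],[0,0,0],3],
  [[0,0,-0.4],[0,0,0],3],
  [[0,0,-0.6],[0,0,0],3],
  [[0,0,-0.6],[0,0,0],3],
  [[0,0,-0.43],[0,0,0],3],
  [[0,0.2,0],[0,0,0],3],
  [[0.05,0.5,0],[0,0,0],3],
  [[0.05,0.65,0],[0,0,0],3],
  [[0.05,0.65,0],[0,0,0],3],
  [[0.05,0.65,0],[0,0,0],3],
  [[0.05,0.65,0],[0,0,0],3],
  [[0.05,0.65,0],[0,0,0],3],
  [[0.05,0.65,0],[0,0,0],3],
  [[0,0,0],[0,0,0],3],
])

```text
time: 46.62
ee_pos: [0.4868, -0.0403, 0.1485]
tool_rot: [-0.297, -3.125, -0.002]
contact_force: [0.5, 0.3, -1.8]
grip_width: 0.0117
```

Run:
```python
from h import *
st()
plan(case(-.016,-.052,.15),np.pi+CYAW)
```

```text
t 46.62 p [ 0.4868 -0.0403  0.1485] yaw x 2.9518 z [-0.002  0.002 -1.   ] F [ 0.5  0.3 -1.8] w 11.7 q [-0.24 -0.08  1.91  0.    1.31 -1.63]
d units [ 0.281  4.244 -0.02 ] turn [ 0.001 -0.003 -0.058] at [ 0.4868 -0.0403  0.1485] t 46.625
```

Request:
servo_tool([
  [[0.02,0.4,0],[0,0,0],3],
  [[0.04,0.65,0],[0,0,0],3],
  [[0.05,0.65,0],[0,0,0],3],
  [[0.05,0.65,0],[0,0,0],3],
  [[0.05,0.65,0],[0,0,0],3],
  [[0.05,0.65,0],[0,0,0],3],
  [[0.02,0.4,0],[0,0,-0.03],3],
  [[0,0.2,0],[0,0,-0.03],3],
  [[0,0,0],[0,0,0],3],
  [[0,0,0],[0,0,0],3],
])

```text
time: 47.88
ee_pos: [0.5201, 0.2089, 0.1497]
tool_rot: [-0.212, -3.134, 0.001]
contact_force: [0.2, -0.3, -2.5]
grip_width: 0.0115
```

Run:
```python
from h import *
st();im=grab('wrist','w23')
plan(case(-.016,-.052,.0085),np.pi+CYAW)
```

```text
t 47.88 p [0.5201 0.2089 0.1497] yaw x 3.0067 z [-0.001 -0.001 -1.   ] F [ 0.2 -0.3 -2.5] w 11.5 q [ 0.24  0.1   1.73 -0.    1.31 -1.19]
d units [0.04  0.065 2.355] turn [-0.001 -0.    -0.003] at [0.5202 0.2089 0.1498] t 47.925
```

View pics/w23.png

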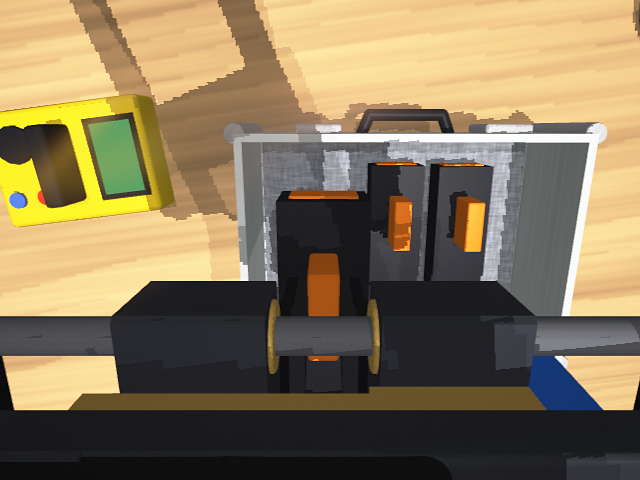

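Request:
servo_tool([
  [[0.04,0.04,0.1],[0,0,0],3],
  [[0,0,0.4],[0,0,0],3],
  [[0,0,0.5],[0,0,0],3],
  [[0,0,0.5],[0,0,0],3],
  [[0,0,0.4],[0,0,0],3],
  [[0,0,0.2],[0,0,0],3],
  [[0,0,0.1],[0,0,0],3],
  [[0,0,0.1],[0,0,0],3],
  [[0,0,0.02],[0,0,0],3],
  [[0,0,0.02],[0,0,0],3],
  [[0,0,0.01],[0,0,0],3],
  [[0,0,0],[0,0,0],3],
])

```text
time: 49.42
ee_pos: [0.5183, 0.2127, 0.0092]
tool_rot: [0.21, 3.134, 0.0]
contact_force: [0.4, -0.7, -2.6]
grip_width: 0.0116
```

Request:
servo_tool([
  [[0,0,0.02],[0,0,0],3],
  [[0,0,0.02],[0,0,0],26],
  [[0,0,0],[0,0,0],26],
  [[0,0,0],[0,0,0],26],
  [[0,0,0],[0,0,0],26],
  [[0,0,-0.2],[0,0,0],26],
  [[0,0,-0.5],[0,0,0],26],
  [[0,0,-0.7],[0,0,0],40],
  [[0,0,-0.8],[0,0,0],40],
  [[-0.3,0,-0.8],[0,0,0],40],
  [[-0.3,0,-0.6],[0,0,0],40],
  [[0,0,0],[0,0,0],40],
  [[0,0,0],[0,0,0],40],
])

```text
time: 51.05
ee_pos: [0.5533, 0.2078, 0.2223]
tool_rot: [-0.21, -3.134, 0.0]
contact_force: [0.1, -0.5, -1.2]
grip_width: 0.04
```

Run:
```python
from h import *
st();im=grab('wrist','w24')
plan(case(.108,0,.27),np.pi+CYAW)
t=grab('top');cv2.imwrite('pics/t24.png',cv2.resize(t['bgr'][200:300,155:455],None,fx=2.6,fy=2.6,interpolation=cv2.INTER_CUBIC))
```

```text
t 51.05 p [0.5533 0.2078 0.2223] yaw x 3.0077 z [-0.001 -0.    -1.   ] F [ 0.1 -0.5 -1.2] w 40.0 q [ 0.23  0.12  1.57  0.    1.45 -1.21]
d units [-1.483  0.879 -0.814] turn [-0.001 -0.002 -0.002] at [0.5527 0.2077 0.2214] t 51.1
```

View pics/w24.png

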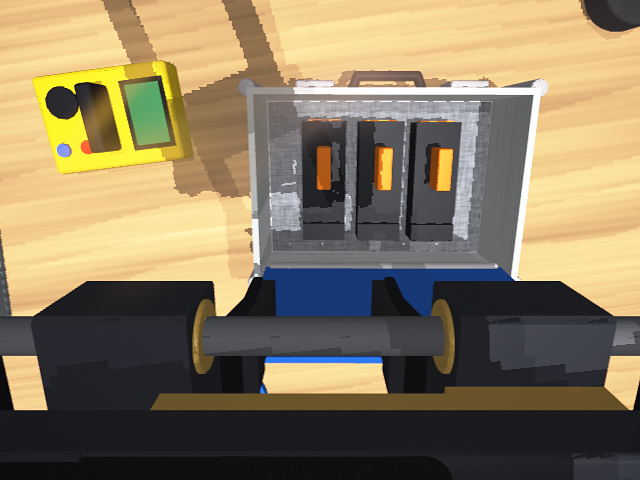

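View pics/t24.png

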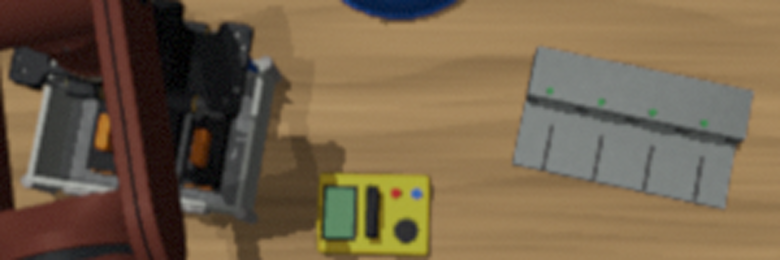

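All three packs lie flat in the tier, at (323,180), (380,180) and (437,180), and the dock is empty. Now I'll close the flap.

Request:
servo_tool([
  [[0,0,-0.8],[0,0,0],40],
  [[-0.3,0.2,0],[0,0,0],40],
  [[-0.6,0.35,0],[0,0,0],40],
  [[-0.58,0.33,0],[0,0,0],40],
  [[0,0,0],[0,0,0],40],
  [[0,0,0],[0,0,0],40],
])

```text
time: 51.9
ee_pos: [0.6478, 0.2482, 0.2691]
tool_rot: [-0.209, -3.132, 0.002]
contact_force: [-0.1, -0.1, 0.6]
grip_width: 0.0399
```

Run:
```python
from h import *
st();im=grab('wrist','w25')
plan(case(.108,0,.1315),np.pi+CYAW)
```

```text
t 51.9 p [0.6478 0.2482 0.2691] yaw x 3.0081 z [-0.003 -0.001 -1.   ] F [-0.1 -0.1  0.6] w 39.9 q [ 0.25  0.35  1.21 -0.    1.58 -1.18]
d units [-0.008  0.003  2.308] turn [-0.001 -0.002 -0.002] at [0.6478 0.2482 0.27  ] t 51.95
```

View pics/w25.png

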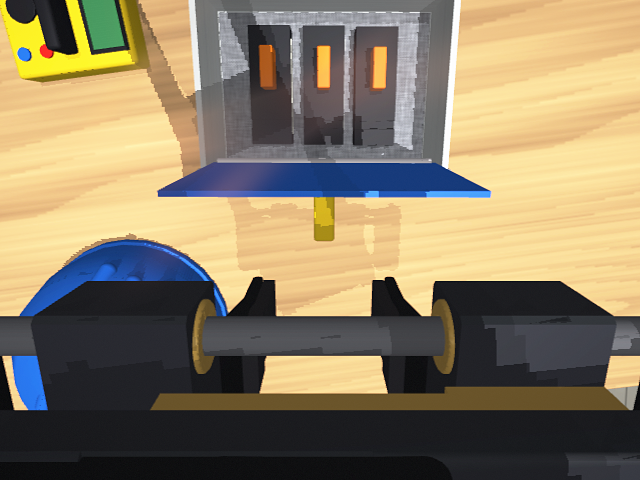

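Request:
servo_tool([
  [[0,0,0.5],[0,0,0],40],
  [[0,0,0.7],[0,0,0],40],
  [[0,0,0.6],[0,0,0],40],
  [[0,0,0.3],[0,0,0],40],
  [[0,0,0.2],[0,0,0],40],
  [[0,0,0],[0,0,0],40],
  [[0,0,0],[0,0,0],40],
])

```text
time: 52.82
ee_pos: [0.6499, 0.2486, 0.1345]
tool_rot: [0.21, 3.132, 0.001]
contact_force: [0.6, 0.1, -0.3]
grip_width: 0.0398
```

Request:
servo_tool([
  [[0,0,0],[0,0,0],4],
  [[0,0,0],[0,0,0],4],
  [[0,0,0],[0,0,0],4],
  [[0,0,0],[0,0,0],4],
  [[0,0,0],[0,0,0],4],
  [[0,0,0],[0,0,0],4],
  [[0,0,0],[0,0,0],4],
], force=25)

```text
time: 53.7
ee_pos: [0.649, 0.2483, 0.1328]
tool_rot: [0.21, 3.134, -0.0]
contact_force: [-0.7, -1.2, 1.7]
grip_width: 0.014
```

```bash
python3 arc.py -1.6 20
```

```text
t 53.7 p [0.649  0.2483 0.1328] yaw x 3.0078 z [ 0. -0. -1.] F [-0.7 -1.2  1.7] w 14.0 q [ 0.25  0.42  1.38 -0.    1.35 -1.18]
r 0.12532138684199118 ang of grip 1.8948178841003533
1 0.16 -0.05
2 0.32 -0.08
3 0.49 -0.1
4 0.66 -0.11
5 0.82 -0.1
6 0.99 -0.08
7 1.15 -0.05
8 1.31 -0.01
9 1.47 0.05
10 1.62 0.12
11 1.77 0.21
12 1.91 0.3
13 2.04 0.4
14 2.16 0.52
15 2.27 0.64
16 2.37 0.78
17 2.46 0.92
18 2.54 1.06
19 2.61 1.22
20 2.66 1.37
```

Request:
servo_tool([
  [[0.16,0,-0.05],[0,0,0],4],
  [[0.16,0,-0.03],[0,0,0],4],
  [[0.17,0,-0.02],[0,0,0],4],
  [[0.17,0,-0.01],[0,0,0],4],
  [[0.16,0,0.01],[0,0,0],4],
  [[0.17,0,0.02],[0,0,0],4],
  [[0.16,0,0.03],[0,0,0],4],
  [[0.16,0,0.04],[0,0,0],4],
  [[0,0,0],[0,0,0],4],
])

```text
time: 54.82
ee_pos: [0.5694, 0.2591, 0.1322]
tool_rot: [-0.209, -3.132, 0.0]
contact_force: [2.4, 1.8, -8.7]
grip_width: 0.0139
```

Request:
servo_tool([
  [[0.16,0,0.06],[0,0,0],4],
  [[0.15,0,0.07],[0,0,0],4],
  [[0.15,0,0.09],[0,0,0],4],
  [[0.14,0,0.09],[0,0,0],4],
  [[0.13,0,0.1],[0,0,0],4],
  [[0,0,0],[0,0,0],4],
])

```text
time: 55.58
ee_pos: [0.5284, 0.2647, 0.1091]
tool_rot: [0.21, 3.132, 0.001]
contact_force: [5.6, 0.5, -7.8]
grip_width: 0.0139
```

```bash
python3 - <<'E'
from h import *
st();grab('wrist','w26');print(tocase(arm.get_state()['ee_pos']))
E
python3 arc.py -0.64 16
```

```text
t 55.58 p [0.5284 0.2647 0.1091] yaw x 3.0078 z [ 0.002  0.    -1.   ] F [ 5.6  0.5 -7.8] w 13.9 q [ 0.33  0.2   1.69 -0.    1.24 -1.11]
[-0.0128  0.0006  0.1091]
t 55.62 p [0.5284 0.2647 0.1091] yaw x 3.0077 z [ 0.002  0.    -1.   ] F [ 5.4  0.9 -6.1] w 13.8 q [ 0.33  0.2   1.69 -0.    1.24 -1.11]
r 0.12544022480847203 ang of grip 0.8604407005762427
1 0.06 0.06
2 0.12 0.11
3 0.18 0.17
4 0.24 0.24
5 0.29 0.3
6 0.34 0.37
7 0.38 0.44
8 0.43 0.51
9 0.47 0.58
10 0.51 0.66
11 0.55 0.73
12 0.58 0.81
13 0.61 0.89
14 0.63 0.97
15 0.66 1.05
16 0.68 1.13
```

View pics/w26.png

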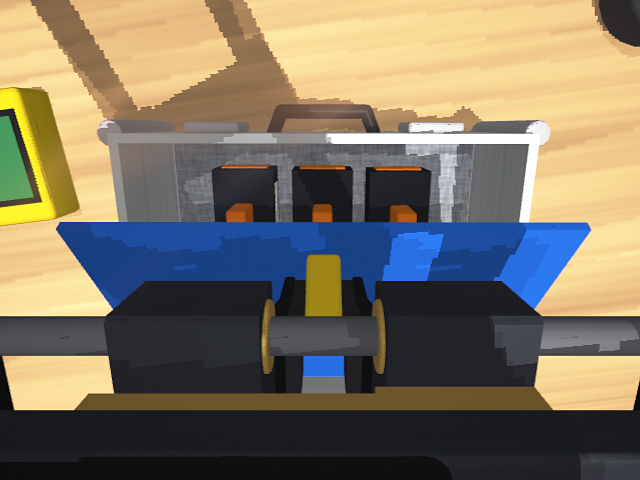

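Request:
servo_tool([
  [[0.06,0,0.06],[0,0,0],4],
  [[0.06,0,0.05],[0,0,0],4],
  [[0.05,0,0.06],[0,0,0],4],
  [[0.06,0,0.07],[0,0,0],4],
  [[0.05,0,0.06],[0,0,0],4],
  [[0.05,0,0.07],[0,0,0],4],
  [[0.04,0,0.07],[0,0,0],4],
  [[0.05,0,0.07],[0,0,0],4],
  [[0.04,0,0.07],[0,0,0],4],
  [[0.04,0,0.08],[0,0,0],4],
  [[0.03,0,0.07],[0,0,0],4],
  [[0,0,0],[0,0,0],4],
])

```text
time: 57.12
ee_pos: [0.4957, 0.2691, 0.064]
tool_rot: [-0.21, -3.134, -0.0]
contact_force: [5.6, 1.1, -2.6]
grip_width: 0.0137
```

Request:
servo_tool([
  [[0.03,0,0.06],[0,0,0],4],
  [[0.02,0,0.06],[0,0,0],4],
  [[0.02,0,0.05],[0,0,0],4],
  [[0,0,0],[0,0,0],4],
])

```text
time: 57.62
ee_pos: [0.4919, 0.2697, 0.0542]
tool_rot: [0.21, 3.134, 0.001]
contact_force: [6.4, 1.6, -1.4]
grip_width: 0.0134
```

Run:
```python
from h import *
st();print(tocase(arm.get_state()['ee_pos']));grab('wrist','w27')
```

```text
t 57.62 p [0.4919 0.2697 0.0542] yaw x 3.0078 z [ 0.  0. -1.] F [ 6.4  1.6 -1.4] w 13.4 q [ 0.36  0.2   1.81  0.    1.13 -1.08]
[-0.0496  0.0007  0.0542]
```

View pics/w27.png

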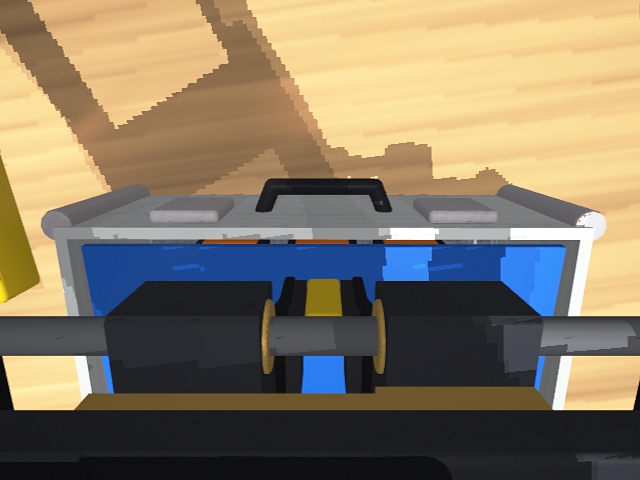

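Request:
servo_tool([
  [[0,0,0.04],[0,0,0],4],
  [[0,0,0.04],[0,0,0],4],
  [[0,0,0],[0,0,0],4],
])

```text
time: 58.05
ee_pos: [0.4904, 0.2698, 0.049]
tool_rot: [-0.21, -3.132, -0.0]
contact_force: [-0.8, 3.7, -0.5]
grip_width: 0.0138
```

Request:
servo_tool([
  [[0,0,0.03],[0,0,0],4],
  [[0,0,0.03],[0,0,0],4],
  [[0,0,0],[0,0,0],4],
])

```text
time: 58.42
ee_pos: [0.4902, 0.2698, 0.0474]
tool_rot: [-0.209, -3.131, 0.0]
contact_force: [-9.7, 1.9, 14.9]
grip_width: 0.014
```

Run:
```python
from h import *
st();print(tocase(arm.get_state()['ee_pos']));grab('wrist','w28')
```

```text
t 58.42 p [0.4902 0.2698 0.0474] yaw x 3.0081 z [-0.003 -0.    -1.   ] F [-9.7  1.9 14.9] w 14.0 q [ 0.36  0.21  1.81  0.    1.12 -1.08]
[-0.0513  0.0007  0.0474]
```

View pics/w28.png

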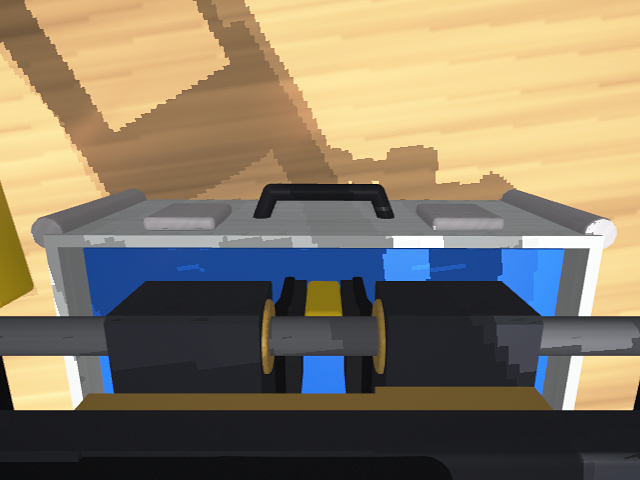

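The 15 N upward reaction says the flap is on its stop, so I'll release and rise.

Request:
servo_tool([
  [[0,0,-0.03],[0,0,0],4],
  [[0,0,0],[0,0,0],40],
  [[0,0,0],[0,0,0],40],
  [[0,0,0],[0,0,0],40],
  [[0,0,-0.2],[0,0,0],40],
  [[0,0,-0.6],[0,0,0],40],
  [[0,0,-0.8],[0,0,0],40],
  [[0,0,-0.8],[0,0,0],40],
  [[-0.5,0,-0.8],[0,0,0],40],
  [[-0.7,0,-0.4],[0,0,0],40],
  [[-0.5,-0.5,0],[0,0,0],40],
  [[0,-0.5,0],[0,0,0],40],
  [[0,0,0],[0,0,0],40],
  [[0,0,0],[0,0,0],40],
])

```text
time: 60.22
ee_pos: [0.5851, 0.1968, 0.2647]
tool_rot: [0.21, 3.134, 0.001]
contact_force: [-0.4, 0.2, -0.9]
grip_width: 0.0398
```

Run:
```python
from h import *
st();im=grab('wrist','w29')
for th in (0,.03,.06,.12):
    a=th+np.arctan2(38,118);r=np.hypot(38,118)/1000; print(th,'handle top',proj(im,case(.069-r*np.cos(a),0,.07+r*np.sin(a))))
```

```text
t 60.23 p [0.5851 0.1968 0.2647] yaw x 3.0075 z [ 0.001  0.001 -1.   ] F [-0.4  0.2 -0.9] w 39.8 q [ 0.2   0.16  1.44  0.    1.53 -1.24]
0 handle top [[396.95301438  86.34450185]]
0.03 handle top [[397.64183583  87.52953033]]
0.06 handle top [[398.3291949   88.88170303]]
0.12 handle top [[399.6951775  92.0975875]]
```

View pics/w29.png

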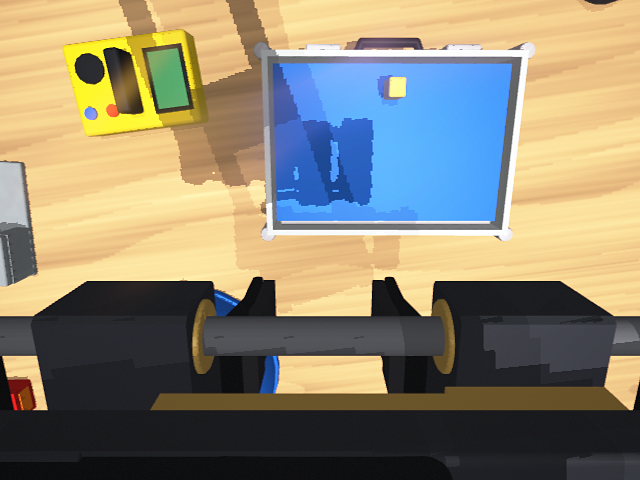

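Run:
```python
from h import *
plan([.57,.007,.26],np.pi)
```

```text
d units [-0.174 -3.174  0.075] turn [ 0.001  0.001 -0.133] at [0.585  0.1971 0.2646] t 60.275
```

Request:
servo_tool([
  [[0,-0.6,0],[0,0,-0.03],50],
  [[0,-0.8,0],[0,0,-0.04],50],
  [[-0.05,-0.8,0],[0,0,-0.04],50],
  [[-0.1,-0.6,0],[0,0,-0.02],50],
  [[0,-0.3,0],[0,0,0],50],
  [[0,0,0],[0,0,0],50],
  [[0,0,0],[0,0,0],50],
])

```text
time: 61.15
ee_pos: [0.5802, 0.0122, 0.264]
tool_rot: [-0.004, -3.141, -0.001]
contact_force: [-0.5, -0.5, -0.5]
grip_width: 0.0498
```

Run:
```python
from h import *
st();im=grab('wrist','w30')
```

```text
t 61.15 p [0.5802 0.0122 0.264 ] yaw x 3.1388 z [-0.     0.001 -1.   ] F [-0.5 -0.5 -0.5] w 49.8 q [-0.12  0.07  1.54  0.    1.53 -1.68]
```

View pics/w30.png

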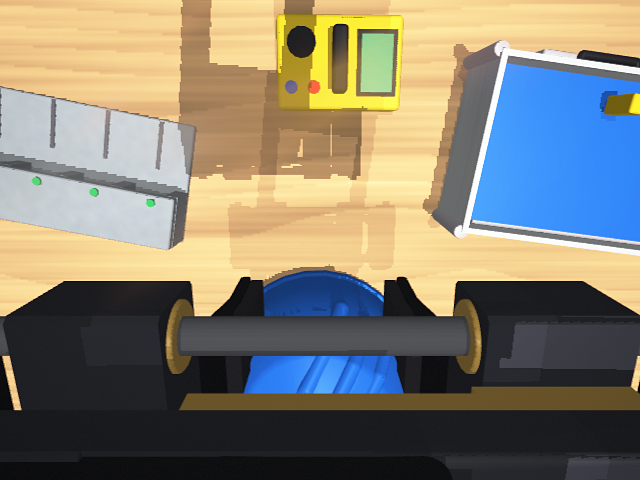

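Run:
```python
from h import *
im=grab('wrist')
X=onz(im,[(277,16),(403,14),(400,109),(277,109)],.034);print(X.round(4),X.mean(0).round(4))
B=onz(im,[(340,24),(340,93),(333,58),(348,58)],.066);print(B.round(4))
cv2.imwrite('pics/w30c.png',cv2.resize(im['bgr'][5:120,265:415],None,fx=5,fy=5,interpolation=cv2.INTER_CUBIC))
```

```text
[[ 0.4105 -0.0306  0.034 ]
 [ 0.4089  0.0866  0.034 ]
 [ 0.4934  0.0878  0.034 ]
 [ 0.4933 -0.0331  0.034 ]] [0.4515 0.0277 0.034 ]
[[0.4242 0.0269 0.066 ]
 [0.4808 0.0274 0.066 ]
 [0.4515 0.021  0.066 ]
 [0.4515 0.0342 0.066 ]]
```

View pics/w30c.png

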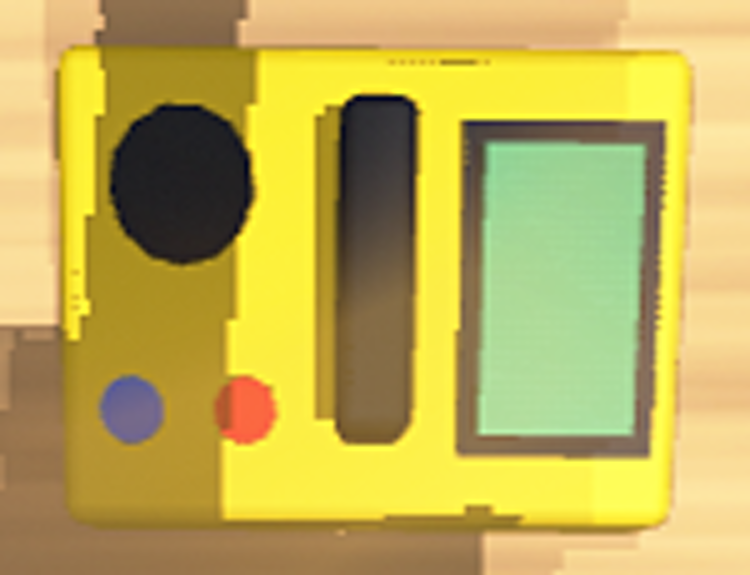

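Run:
```python
from h import *
plan([.4525,.0275,.007],np.pi)
```

```text
d units [2.129 0.248 4.284] turn [ 0.    -0.    -0.002] at [0.5802 0.0122 0.264 ] t 61.25
```

Request:
servo_tool([
  [[0.4,0.05,0],[0,0,0],50],
  [[0.8,0.1,0],[0,0,0],50],
  [[0.7,0.1,0.3],[0,0,0],50],
  [[0.23,0,0.7],[0,0,0],50],
  [[0,0,0.8],[0,0,0],50],
  [[0,0,0.8],[0,0,0],50],
  [[0,0,0.7],[0,0,0],50],
  [[0,0,0.3],[0,0,0],50],
  [[0,0,0],[0,0,0],50],
  [[0,0,0],[0,0,0],50],
])

```text
time: 62.5
ee_pos: [0.4534, 0.0266, 0.0491]
tool_rot: [0.005, 3.14, -0.0]
contact_force: [0.4, -0.3, -0.3]
grip_width: 0.0497
```

Run:
```python
from h import *
st();im=grab('wrist','w31');plan([.4525,.0275,.006],np.pi)
```

```text
t 62.5 p [0.4534 0.0266 0.0491] yaw x 3.1386 z [ 0.002 -0.    -1.   ] F [ 0.4 -0.3 -0.3] w 49.7 q [-0.12 -0.05  2.08  0.    1.1  -1.68]
d units [0.023 0.018 0.724] turn [-0.     0.002 -0.003] at [0.4538 0.0264 0.0495] t 62.55
```

View pics/w31.png

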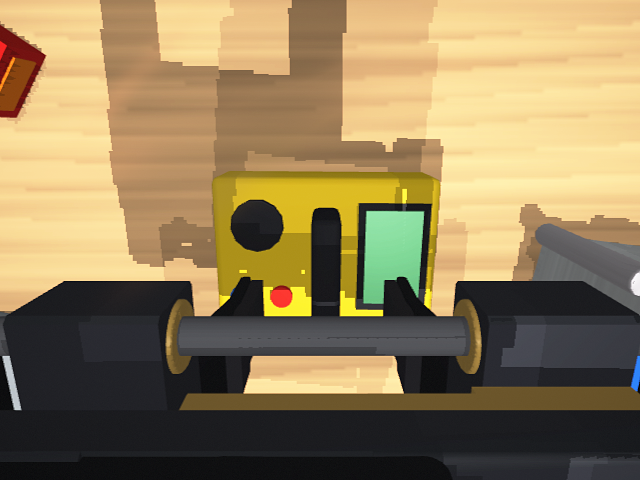

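Request:
servo_tool([
  [[0.02,0.02,0.2],[0,0,0],50],
  [[0,0,0.2],[0,0,0],50],
  [[0,0,0.15],[0,0,0],50],
  [[0,0,0.1],[0,0,0],50],
  [[0,0,0.05],[0,0,0],50],
  [[0,0,0],[0,0,0],50],
])

```text
time: 63.3
ee_pos: [0.4513, 0.0274, 0.0059]
tool_rot: [-0.006, -3.141, 0.0]
contact_force: [0.0, 0.1, 0.1]
grip_width: 0.0499
```

Request:
servo_tool([
  [[0,0,0],[0,0,0],4],
  [[0,0,0],[0,0,0],4],
  [[0,0,0],[0,0,0],4],
  [[0,0,0],[0,0,0],4],
  [[0,0,0],[0,0,0],4],
  [[0,0,0],[0,0,0],4],
  [[0,0,0],[0,0,0],4],
  [[0,0,0],[0,0,0],4],
], force=55)

```text
time: 64.3
ee_pos: [0.4514, 0.0275, 0.0061]
tool_rot: [0.006, 3.141, 0.0]
contact_force: [-1.4, 2.3, 1.5]
grip_width: 0.0136
```

Request:
servo_tool([
  [[0,0,-0.1],[0,0,0],4],
  [[0,0,-0.2],[0,0,0],4],
  [[0,0,-0.4],[0,0,0],4],
  [[0,0,-0.6],[0,0,0],4],
  [[0,0,-0.7],[0,0,0],4],
  [[0,0,-0.5],[0,0,0],4],
  [[0,0,-0.2],[0,0,0],4],
  [[0,0,0],[0,0,0],4],
  [[0,0,0],[0,0,0],4],
])

```text
time: 65.42
ee_pos: [0.4501, 0.0275, 0.1663]
tool_rot: [-0.006, -3.139, -0.0]
contact_force: [-0.6, 0.2, -5.2]
grip_width: 0.0137
```

Run:
```python
from h import *
st();im=grab('wrist','w32');plan(case(.02,0,.165),np.pi+CYAW)
```

```text
t 65.42 p [0.4501 0.0275 0.1663] yaw x 3.1377 z [-0.003  0.    -1.   ] F [-0.6  0.2 -5.2] w 13.7 q [-0.11 -0.19  1.98 -0.    1.36 -1.68]
d units [-1.832  3.877  0.016] turn [ 0.    -0.003  0.128] at [0.45   0.0276 0.1662] t 65.475
```

View pics/w32.png

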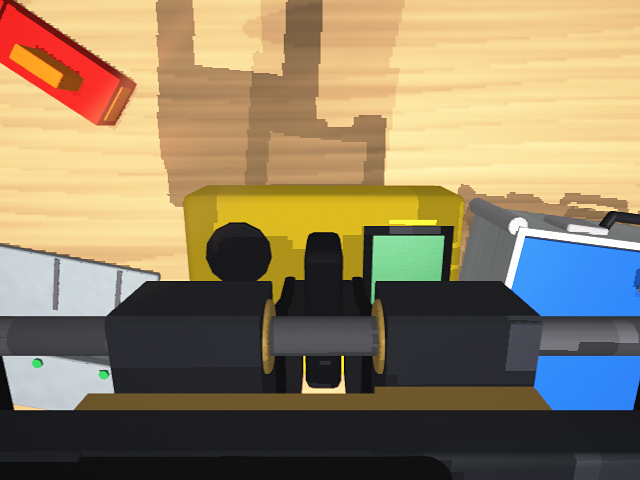

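Run:
```python
from h import *
im=grab('wrist');s=arm.get_state();R=Ro.from_rotvec(s['tool_rot']).as_matrix()
for n,v in[('topnear',(.043,0,-.028)),('botnear',(.043,0,.006)),('bartop',(.028,0,-.06)),('bartopfar',(-.028,0,-.06))]:print(n,proj(im,s['ee_pos']+R@np.array(v)))
cv2.imwrite('pics/w32c.png',cv2.resize(im['bgr'][170:330,170:480],None,fx=2.5,fy=2.5))
```

```text
topnear [[323.93077549 195.5698441 ]]
botnear [[323.79427141 184.49585224]]
bartop [[324.04235213 252.85130387]]
bartopfar [[323.79626747 392.31225642]]
```

View pics/w32c.png

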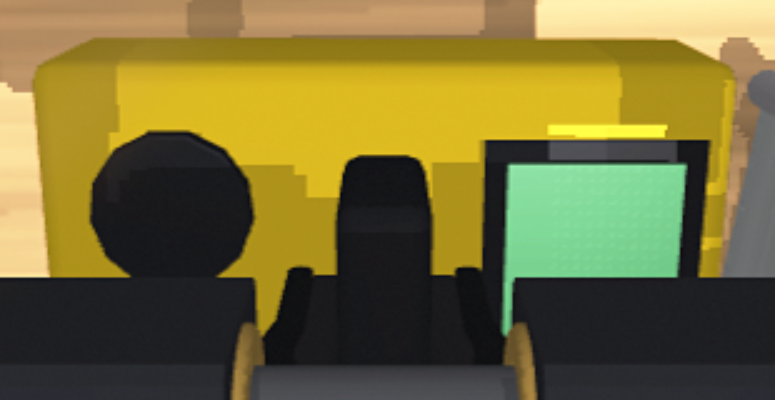

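The tester is held level; its near edges at rows 196 and 186 match the prediction. I'll carry it over the case.

Request:
servo_tool([
  [[-0.1,0.2,0],[0,0,0],4],
  [[-0.2,0.4,0],[0,0,0],4],
  [[-0.25,0.5,0],[0,0,0],4],
  [[-0.25,0.55,0],[0,0,0.03],4],
  [[-0.25,0.55,0],[0,0,0.03],4],
  [[-0.25,0.55,0],[0,0,0.03],4],
  [[-0.25,0.55,0],[0,0,0.038],4],
  [[-0.2,0.3,0],[0,0,0],4],
  [[0,0.1,0],[0,0,0],4],
  [[0,0,0],[0,0,0],4],
  [[0,0,0],[0,0,0],4],
])

```text
time: 66.9
ee_pos: [0.5654, 0.2439, 0.1677]
tool_rot: [-0.207, -3.134, 0.001]
contact_force: [-0.2, -0.2, -5.0]
grip_width: 0.0138
```

Run:
```python
from h import *
st();im=grab('wrist','w33');plan(case(.02,0,.082),np.pi+CYAW)
```

```text
t 66.9 p [0.5654 0.2439 0.1677] yaw x 3.0095 z [-0.001 -0.    -1.   ] F [-0.2 -0.2 -5. ] w 13.8 q [ 0.28  0.21  1.57 -0.    1.36 -1.16]
d units [0.113 0.254 1.432] turn [-0. -0. -0.] at [0.5656 0.2438 0.1679] t 66.95
```

View pics/w33.png

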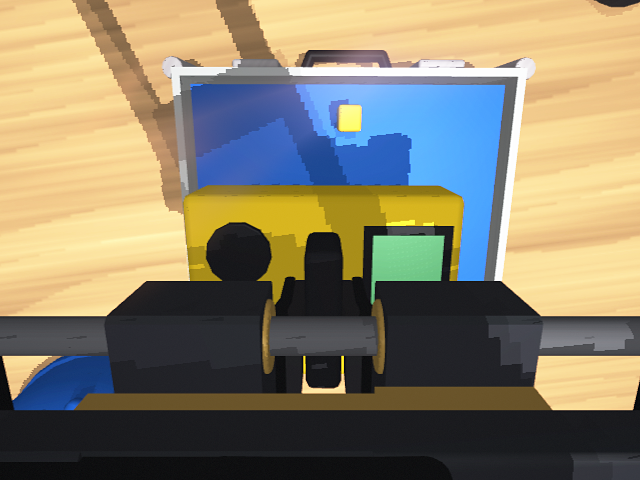

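Request:
servo_tool([
  [[0.06,0.13,0],[0,0,0],4],
  [[0.05,0.12,0],[0,0,0],4],
  [[0,0,0.2],[0,0,0],4],
  [[0,0,0.3],[0,0,0],4],
  [[0,0,0.3],[0,0,0],4],
  [[0,0,0.2],[0,0,0],4],
  [[0,0,0.15],[0,0,0],4],
  [[0,0,0.1],[0,0,0],4],
  [[0,0,0.1],[0,0,0],4],
  [[0,0,0.05],[0,0,0],4],
  [[0,0,0],[0,0,0],4],
])

```text
time: 68.32
ee_pos: [0.5614, 0.2601, 0.084]
tool_rot: [-0.207, -3.135, 0.0]
contact_force: [0.5, -0.2, -5.8]
grip_width: 0.0138
```

Run:
```python
from h import *
st();im=grab('wrist','w34');plan(case(.02,0,.080),np.pi+CYAW)
```

```text
t 68.33 p [0.5614 0.2601 0.084 ] yaw x 3.0098 z [-0. -0. -1.] F [ 0.5 -0.2 -5.8] w 13.8 q [ 0.31  0.29  1.64 -0.    1.21 -1.13]
d units [ 0.011 -0.008  0.071] turn [0. 0. 0.] at [0.5615 0.2602 0.0843] t 68.375
```

View pics/w34.png

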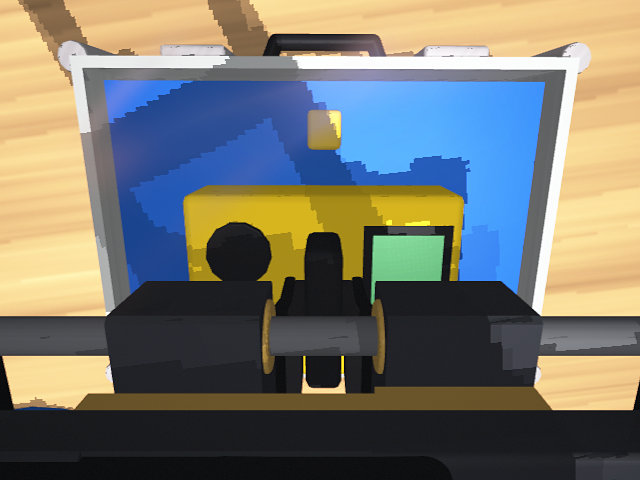

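The tester is centred and clear of the handle at (324,130). Lower it gently.

Request:
servo_tool([
  [[0,0,0.02],[0,0,0],4],
  [[0,0,0.02],[0,0,0],4],
  [[0,0,0.02],[0,0,0],4],
  [[0,0,0],[0,0,0],4],
])

```text
time: 68.88
ee_pos: [0.5613, 0.2601, 0.0803]
tool_rot: [-0.207, -3.135, 0.0]
contact_force: [-0.5, -0.1, -5.0]
grip_width: 0.0134
```

Request:
servo_tool([
  [[0,0,0.015],[0,0,0],4],
  [[0,0,0],[0,0,0],4],
  [[0,0,0],[0,0,0],4],
])

```text
time: 69.25
ee_pos: [0.5615, 0.2601, 0.0801]
tool_rot: [0.207, 3.135, 0.0]
contact_force: [-3.6, -0.7, 1.5]
grip_width: 0.0135
```

Contact: the load is off the tool. Release and lift straight away.

Request:
servo_tool([
  [[0,0,0],[0,0,0],44],
  [[0,0,0],[0,0,0],44],
  [[0,0,0],[0,0,0],44],
  [[0,0,0],[0,0,0],44],
  [[0,0,-0.2],[0,0,0],44],
  [[0,0,-0.5],[0,0,0],44],
  [[0,0,-0.7],[0,0,0],44],
  [[0,0,-0.8],[0,0,0],44],
  [[-0.4,0,-0.6],[0,0,0],44],
  [[-0.4,0,-0.3],[0,0,0],44],
  [[-0.4,0,0],[0,0,0],44],
  [[0,0,0],[0,0,0],44],
  [[0,0,0],[0,0,0],44],
])

```text
time: 70.88
ee_pos: [0.632, 0.2507, 0.2654]
tool_rot: [-0.207, -3.134, 0.0]
contact_force: [-0.5, -0.4, 0.0]
grip_width: 0.0439
```

Run:
```python
from h import *
st();im=grab('wrist','w35');grab('scene','s35');grab('top','t35')
```

```text
t 70.88 p [0.632  0.2507 0.2654] yaw x 3.0099 z [-0.001 -0.    -1.   ] F [-0.5 -0.4  0. ] w 43.9 q [ 0.26  0.32  1.26  0.    1.56 -1.18]
```

View pics/w35.png

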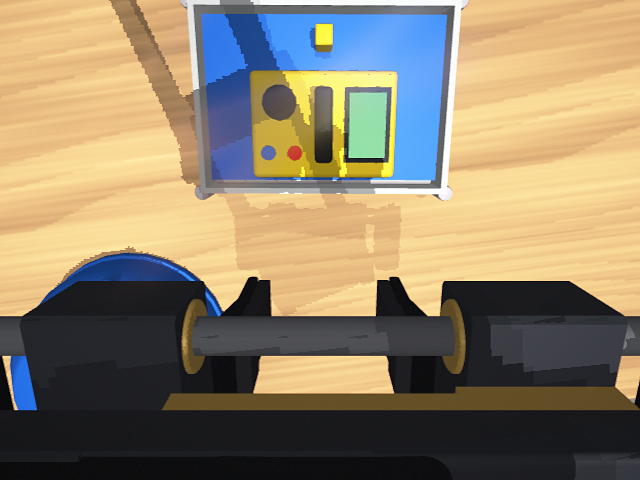

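View pics/s35.png

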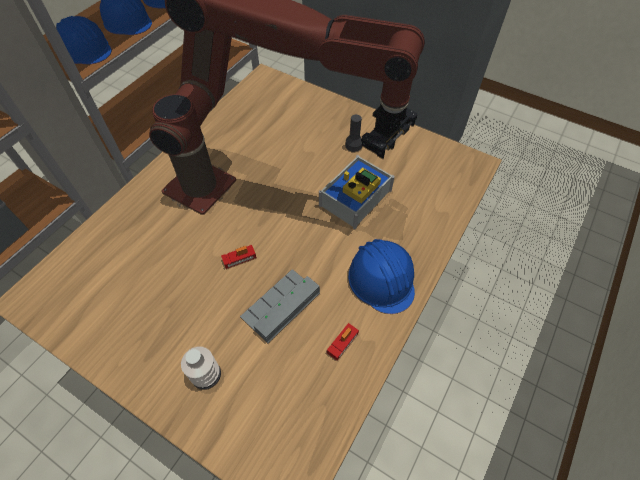

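View pics/t35.png

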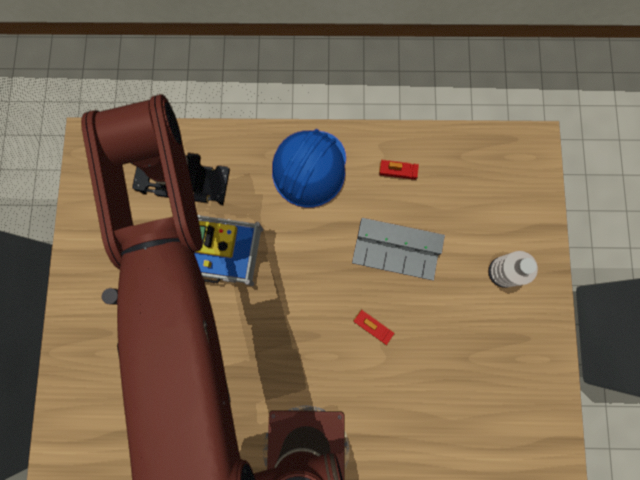

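The tester sits upright on the closed flap, at (323,125), clear of the handle at (324,37). The helmet, insulator, torch and red look-alikes have not moved. One numeric check, then I'll hand in.

Run:
```python
from h import *
im=grab('wrist')
for u in[(251,71),(397,71),(395,176),(254,177)]:print(u,tocase(onz(im,u,.108)[0]))
print('handle edge',tocase(onz(im,(324,46),.108)[0]))
st();print(arm.sign_off())
```

```text
(251, 71) [-0.0214 -0.0576  0.108 ]
(397, 71) [-0.0217  0.0591  0.108 ]
(395, 176) [0.0619 0.0614 0.108 ]
(254, 177) [ 0.063  -0.0586  0.108 ]
handle edge [-0.04    0.0007  0.108 ]
t 71.08 p [0.632  0.2509 0.2657] yaw x 3.0104 z [-0.  0. -1.] F [-0.5  0.8  0.1] w 44.1 q [ 0.26  0.32  1.26  0.    1.56 -1.18]
the job is handed in; nothing more can be done
None
```

The job is done and handed in at 71 s of the 210 s. I opened the flap, moved the three packs that were present from the dock into the lower tier, swung the flap shut, and set the tester upright on it.

**Last checks:**
- **Packs and dock:** before the flap closed, all three packs lay flat side by side, and the dock was empty.
- **Flap:** it pushed back with about 15 N at its stop, and the handle's position afterwards matched the closed angle.
- **Tester:** it spans case x from -22 to +63 mm and y from -59 to +61 mm. That puts it inside the walls and about 18 mm clear of the handle.
- **Left alone:** the helmet, insulator, torch and red look-alikes were where they started. The gripper was touching nothing at hand-in.

**What disagreed:**
- **Finger length:** the real fingertips ended about 37 mm behind the reported TCP, so my first grasp at the handle closed on air above it. I worked out the offset from the wrist image, corrected for it, and every later grasp held.
- **Tester position:** it had been shifted about 4 cm during the run, so I measured it again before picking it up.

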